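# Load the extraction filters and switch on the fans by feel

### The arm

A 7-joint arm with a two-finger parallel gripper is mounted at the origin on the work surface. World frame = base frame: x ahead of the robot, y to its left, z up, the work surface at z = 0. Lengths are in m, angles in rad, forces in N, time in s.
With the tool pointing down it reaches from about 0.35 to 0.9 m from the base axis. Payload 19.9 kg.
Tool frame: the origin (TCP) lies on the centre line of the jaws, within the pads' length; the fingertips stand 11 mm ahead of it and the grasp point (between the pads) lies 8 mm behind it; y points along the fingers, z is the direction in which the jaws open and shut, and the axes are right-handed (so a half turn about y gives the same grasp; the last joint's range is limited). The gripper opens to 85 mm and grips with 20 to 120 N. Pads are 22 mm wide; open, the fingers measure 114 mm over their backs; the gripper's body (76 mm by 85 mm) begins 54 mm behind the grasp point. The pads swing forward as they close: fully open they stand 13 mm farther back than shut.
Start: joints at [1.143, 0.417, -0.01, 1.614, 0.005, 1.111, -0.053], TCP at [0.235, -0.579, 0.242] pointing down, gripper open.
Joint ranges: [-2.81, 2.81], [-0.39, 2.02], [-1.27, 1.25], [0.06, 2.57], [-1.19, 4.33], [0.19, 2], [-2.82, 2.82]. Speed limits (rad/s): [1.89, 1.89, 2.39, 2.39, 3.01, 3.01, 3.01].

### API

Orientations are given as a unit quaternion [x, y, z, w].
In Python, from plant import bot gives the robot as it stands.
- The arm moves only by the shell command python3 -m jog 'ROWS' [OPENING] [FORCE]. ROWS is JSON, a list of rows, each a list of 2 entries, a list of its own where there are three numbers: the shift along the tool's x, y, z in m, then the turn about the tool's y in degrees. In form: [[[dx, dy, dz], twist], ...]. A call has 1 to 10 rows; each row shifts and turns the commanded pose from where the row before left it, along the tool's axes as they then stand; what a row does not reach is not made up. A row lasts 1/12 s, in which the tool goes at most 41.7 mm and 7.16 degrees, less where a joint would pass 70% of its speed; a pose out of reach is approached as far as the arm can. A call is refused whole if a number of a shift passes 0.0417 or a number of a turn 7.16, either way. A call with a gripper value outside its range is refused whole. OPENING is the finger opening in m, from 0 to 0.0854, set as the call begins (- or left out, the last holds). The fingers move at their own pace and stop on an object; FORCE is the grip in N (left out, the last holds). Time passes only in rows, so rows that do not move let the fingers close. It gives the time, the measured TCP pose, the force and the opening at its end, in the units of the state.
- bot.get_obs(): the state, without advancing time (a new reading comes with each control period).
- bot.grab_frame(name): name is "side" or "top"; returns a dict with "image" (480x640x3 uint8, red, green, blue), "z_map" (480x640 float32, m along the optical axis (not along the pixel's ray), 0 where there is no reading), "K" (3x3 intrinsics, pixels), "R" (3x3) and "t" (3): a world point X has camera coordinates R X + t. Camera axes: x right, y down, z forward; pixel columns grow to the right and rows downward; lengths in m; the calibration is good to about 2 mm. A picture is of the moment at which its call begins.
- bot.job_done(): hands the job in, once; it reports no verdict.
The state is a dict: "time_s": time; "joints": joint angles; "qd": joint speeds; "joint_efforts": joint torques, N m; "ee_pos": TCP position; "eef_rot": TCP orientation; "force": force on the tool from outside, world axes, zero at the start; "wrist_torque": the same for the moment, N m; "width": finger opening in m.
Only numpy, scipy, OpenCV 4.12 (cv2) and the standard library are available. Lean on these libraries where they do the work, as an engineer would, in place of code of your own. Each camera call takes 0.05 s, during which the arm holds its last target.

### The job

Get the engraving bench's dust extractor ready: stand all the white filter cassettes in a row on the rack, green stripes to the front, flush against the back fence, the inlet head and one another with no gaps, and close the row with the dark end block. Only then feel for the two fan levers hidden in the black switch box, the left one first and then the right, and throw each to on (away from the robot) only if it is off; a lever that is on must not be turned off or forced. Now and then a filter gets knocked, so leave the row closed at the end and the other things on the bench where they are.

Things in the scene. Friction and masses are not known exactly. Their poses are not given: they have to be found in the camera images.
- rack: Fixed aluminium base plate, 114 (x) x 420 (y) x 8 mm; origin at the centre of its underside, x to the back, y to the left, z up. A steel back fence runs along its back edge, its front face at x = +50 mm, y from -150 to +210 mm, top 30 mm over the bench. The fixed grey inlet head (40 mm wide in y, 90 mm deep, top 73 mm over the bench) stands at its right end, y -190 to -150 mm, with a clear duct behind it to the right.
- rack_face (a point): Middle of the inlet head's left face at plate-top level (8 mm over the bench), x = +5 mm in the rack's frame: where the right foot point of the first cassette belongs when it stands against both head and fence. It has the rack's axes; the row grows to +y (left) from here.
- cassette1: White filter cassette, 0.35 kg, 90 (x) x 50 (y) x 65 mm, with a black fin on top to grip: 16 mm thick in x, 34 mm long in y, 36 mm tall (64 to 100 mm over the underside), centred. Origin at the centre of the underside, z up; green stripe on its front, the -x face. Slides on the rack's plate. Three to five of the cassettes are present.
- cassette2: White filter cassette, 0.35 kg, 90 (x) x 50 (y) x 65 mm, with a black fin on top to grip: 16 mm thick in x, 34 mm long in y, 36 mm tall (64 to 100 mm over the underside), centred. Origin at the centre of the underside, z up; green stripe on its front, the -x face. Slides on the rack's plate. Three to five of the cassettes are present.
- cassette3: White filter cassette, 0.35 kg, 90 (x) x 50 (y) x 65 mm, with a black fin on top to grip: 16 mm thick in x, 34 mm long in y, 36 mm tall (64 to 100 mm over the underside), centred. Origin at the centre of the underside, z up; green stripe on its front, the -x face. Slides on the rack's plate. Three to five of the cassettes are present.
- cassette4: White filter cassette, 0.35 kg, 90 (x) x 50 (y) x 65 mm, with a black fin on top to grip: 16 mm thick in x, 34 mm long in y, 36 mm tall (64 to 100 mm over the underside), centred. Origin at the centre of the underside, z up; green stripe on its front, the -x face. Slides on the rack's plate. Three to five of the cassettes are present.
- cassette5: White filter cassette, 0.35 kg, 90 (x) x 50 (y) x 65 mm, with a black fin on top to grip: 16 mm thick in x, 34 mm long in y, 36 mm tall (64 to 100 mm over the underside), centred. Origin at the centre of the underside, z up; green stripe on its front, the -x face. Slides on the rack's plate. Three to five of the cassettes are present.
- cassette1_r (a point): Bottom middle of cassette1's right side (-y face, -25 mm from its origin).
- cassette1_l (a point): Bottom middle of cassette1's left side (+y face, +25 mm from its origin).
- cassette2_r (a point): Bottom middle of cassette2's right side (-y face, -25 mm from its origin).
- cassette2_l (a point): Bottom middle of cassette2's left side (+y face, +25 mm from its origin).
- cassette3_r (a point): Bottom middle of cassette3's right side (-y face, -25 mm from its origin).
- cassette3_l (a point): Bottom middle of cassette3's left side (+y face, +25 mm from its origin).
- cassette4_r (a point): Bottom middle of cassette4's right side (-y face, -25 mm from its origin).
- cassette4_l (a point): Bottom middle of cassette4's left side (+y face, +25 mm from its origin).
- cassette5_r (a point): Bottom middle of cassette5's right side (-y face, -25 mm from its origin).
- cassette5_l (a point): Bottom middle of cassette5's left side (+y face, +25 mm from its origin).
- end_block: Dark grey end block that closes the row on the left, 0.4 kg, 90 (x) x 40 (y) x 65 mm, same fin and green front stripe as the cassettes, origin at the centre of the underside.
- end_block_r (a point): Bottom middle of the end block's right side (-y face, 20 mm from its origin).
- switch_box: Fixed black open-topped box, 162 (x) x 118 (y) x 85 mm, on the bench to one side; origin at the centre of its underside. A wall along its middle makes two wells, side by side, each 150 mm long in x and 50 mm wide in y, floor 18 mm over the bench. A white mark on the far rim of each well shows the on end (+x, away from the robot).
- lever1_pivot (a point): Hinge of the left fan's lever (lever1; its position is not given), a fixed point 20 mm over the bench in the middle of the left well. The lever, black on black: a 12 mm rod with an 18 mm ball 44 mm from the hinge. It leans 0.45 rad from upright to +x (on) or -x (off) against a stop, ball 19 mm to that side and 60 mm over the bench. It takes about 2 N to move and past upright falls over by itself.
- lever2_pivot (a point): Hinge of the right fan's lever (lever2; its position is not given), a fixed point 20 mm over the bench in the middle of the right well. The lever, black on black: a 12 mm rod with an 18 mm ball 44 mm from the hinge. It leans 0.45 rad from upright to +x (on) or -x (off) against a stop, ball 19 mm to that side and 60 mm over the bench. It takes about 2 N to move and past upright falls over by itself.
- motor_unit: Bystander: loose dark motor control unit, 150 x 120 x 70 mm with a knob on top (86 mm high in all), on the side opposite to the switch box. Leave it alone.
- tool_pot: Bystander: white ceramic pot, 72 mm across, 85 mm high, at the side of the rack. Leave it alone.
Not all that is in view belongs to the job. Leave any purple look-alike of the switch_box alone.

How it is judged:
On the way, in this order (a step that is already met when the one before it is completed fails the run):
1. every cassette and the end block stand in one closed row against the head and the fence ((horizontal distance between cassette1_r and rack_face below 0.004 m or horizontal distance between cassette1_r and cassette2_l below 0.004 m or horizontal distance between cassette1_r and cassette3_l below 0.004 m or horizontal distance between cassette1_r and cassette4_l below 0.004 m or horizontal distance between cassette1_r and cassette5_l below 0.004 m) and angle between the x axis of each of cassette1, cassette2, cassette3, cassette4, cassette5, end_block and the x axis of rack, either way round below 0.05 rad and angle between each of cassette1, cassette2, cassette3, cassette4, cassette5, end_block's own z axis and vertical below 0.05 rad and z of cassette1 in the frame of rack between 0.005 and 0.011 m and (horizontal distance between cassette2_r and rack_face below 0.004 m or horizontal distance between cassette2_r and cassette1_l below 0.004 m or horizontal distance between cassette2_r and cassette3_l below 0.004 m or horizontal distance between cassette2_r and cassette4_l below 0.004 m or horizontal distance between cassette2_r and cassette5_l below 0.004 m) and z of cassette2 in the frame of rack between 0.005 and 0.011 m and (horizontal distance between cassette3_r and rack_face below 0.004 m or horizontal distance between cassette3_r and cassette1_l below 0.004 m or horizontal distance between cassette3_r and cassette2_l below 0.004 m or horizontal distance between cassette3_r and cassette4_l below 0.004 m or horizontal distance between cassette3_r and cassette5_l below 0.004 m) and z of cassette3 in the frame of rack between 0.005 and 0.011 m and (horizontal distance between cassette4_r and rack_face below 0.004 m or horizontal distance between cassette4_r and cassette1_l below 0.004 m or horizontal distance between cassette4_r and cassette2_l below 0.004 m or horizontal distance between cassette4_r and cassette3_l below 0.004 m or horizontal distance between cassette4_r and cassette5_l below 0.004 m) and z of cassette4 in the frame of rack between 0.005 and 0.011 m and (horizontal distance between cassette5_r and rack_face below 0.004 m or horizontal distance between cassette5_r and cassette1_l below 0.004 m or horizontal distance between cassette5_r and cassette2_l below 0.004 m or horizontal distance between cassette5_r and cassette3_l below 0.004 m or horizontal distance between cassette5_r and cassette4_l below 0.004 m) and z of cassette5 in the frame of rack between 0.005 and 0.011 m and (horizontal distance between end_block_r and cassette1_l below 0.004 m or horizontal distance between end_block_r and cassette2_l below 0.004 m or horizontal distance between end_block_r and cassette3_l below 0.004 m or horizontal distance between end_block_r and cassette4_l below 0.004 m or horizontal distance between end_block_r and cassette5_l below 0.004 m) and z of end_block in the frame of rack between 0.005 and 0.011 m), for 0.2 s.
2. then the left lever is felt (contact force between the fingers and lever1 above 0.4 N), for 0.02 s.
3. then the right lever is felt (contact force between the fingers and lever2 above 0.4 N), for 0.02 s.
At the end, for the whole second after the job is handed in: Each cassette's right foot point is within 4 mm of the head's face point or another cassette's left foot point, the end block's within 4 mm of a cassette's left; all flat on the plate, square to the rack within 0.05 rad, at rest; both levers lean to on by over 0.3 rad (all of step 1 and linear speed of each of cassette1, cassette2, cassette3, cassette4, cassette5, end_block below 0.01 m/s and value of joint each of lever1, lever2 above 0.3 rad); the robot touches nothing.
It fails at once if a lever that was on is turned off ((value of joint lever1 below -0.1 rad and distance of lever1_c1 from where it was at the start of the episode above 0.022 m) or (value of joint lever2 below -0.1 rad and distance of lever2_c1 from where it was at the start of the episode above 0.022 m)).
It fails at once if a lever is forced (over 20 N) (contact force between the arm and lever1 above 20 N or contact force between the arm and lever2 above 20 N).
It fails at once if a lever is thrown while a piece is not yet on the rack (distance of any of lever1_c1, lever2_c1 from where it was at the start of the episode above 0.028 m and x of any of cassette1, cassette2, cassette3, cassette4, cassette5, end_block in the frame of rack below -0.09 m).
It fails at once if a bystander is pushed or knocked over ((distance of motor_unit from where it was at the start of the episode above 0.03 m or angle between motor_unit's own z axis and vertical above 0.4 rad) or (distance of tool_pot from where it was at the start of the episode above 0.03 m or angle between tool_pot's own z axis and vertical above 0.4 rad)).
Of cassette1, cassette2, cassette3, cassette4, cassette5 only 3 to 5 are there at a start; the rules pass over those that are not, and their reading is None.
At some moment in a run one of cassette1, cassette2, cassette3, cassette4, cassette5, end_block may be knocked a few centimetres aside while the robot is not near it.
It also fails if it takes over 210 s, if anything falls off the work surface, if the arm or the gripper's body presses on something with over 40 N, if the wrist force passes 120 N, or if a joint passes its speed limit or range.

## Working session

There is one attempt and no reset: what is moved stays moved. The work goes in short steps, Python scripts to look and compute and a shell command to move; the robot and the scene stay as the last step left them, time stands still between calls to the robot, and variables do not carry over. Pictures are saved under pics/ and viewed, and the job is handed in when it is done.

```bash
ls; mkdir -p pics; cat > h.py <<'E'
from plant import bot
import numpy as np, cv2
np.set_printoptions(precision=4,suppress=True)
def snap(cam,fn):
    f=bot.grab_frame(cam); cv2.imwrite('pics/'+fn,f['image'][:,:,::-1]); return f
def cloud(f):
    z=f['z_map'].astype(float);K=f['K'];v,u=np.mgrid[:480,:640]
    c=np.stack([(u-K[0,2])/K[0,0]*z,(v-K[1,2])/K[1,1]*z,z],-1)
    w=(c-f['t'])@f['R']; w[z==0]=np.nan; return w
E
python3 - <<'E'
from h import *
print(bot.get_obs())
for c in ['top','side']:
    f=snap(c,c+'0.png'); print(f['K'],f['R'],f['t'], -f['R'].T@f['t'])
    np.savez(c+'0.npz',**f)
E
```

```text
pics
{'time_s': 0.0, 'joints': array([ 1.1435,  0.418 , -0.0103,  1.6142,  0.0047,  1.1107, -0.053 ]), 'qd': array([-0.0007,  0.0006, -0.0011, -0.001 ,  0.0014,  0.0009, -0.0011]), 'joint_efforts': array([  0.0001, -86.4424,   0.6786, -43.4889,   0.0192,   0.0073,
         0.0001]), 'ee_pos': array([ 0.235 , -0.5788,  0.2417]), 'eef_rot': array([-0.1357,  0.6944, -0.6936,  0.1354]), 'force': array([ 0.3323,  0.3654, -0.3115]), 'wrist_torque': array([ 0.0155, -0.0273,  0.0078]), 'width': 0.08544769334949101}
[[437.2422   0.     321.1251]
 [  0.     437.2422 245.4661]
 [  0.       0.       1.    ]] [[ 0.0293 -0.9996  0.0053]
 [-0.9974 -0.0295 -0.0654]
 [ 0.0655 -0.0034 -0.9978]] [-0.1094  0.5647  1.1582] [ 0.4906 -0.0887  1.1932]
[[601.5941   0.     323.0835]
 [  0.     601.5941 243.9935]
 [  0.       0.       1.    ]] [[-0.8259 -0.5637 -0.0067]
 [-0.3063  0.4586 -0.8342]
 [ 0.4733 -0.6869 -0.5515]] [0.4112 0.2438 1.2554] [-0.1799  0.9823  0.8985]
```

View pics/top0.png

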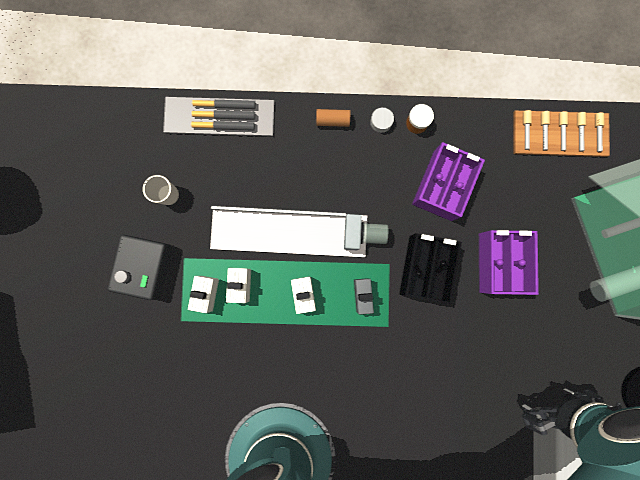

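View pics/side0.png

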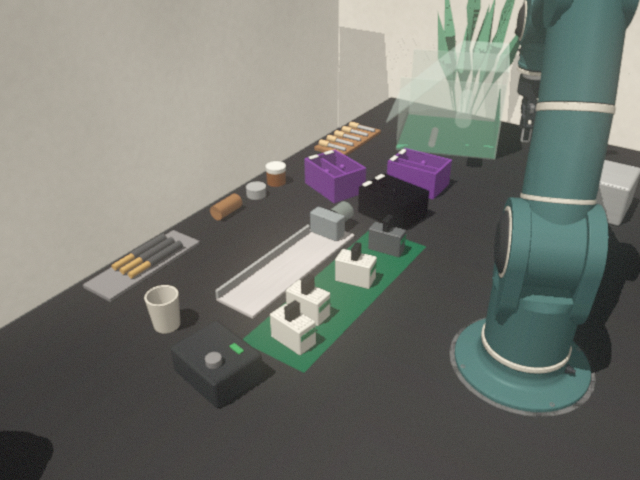

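The top view shows three cassettes at about (200,295), (238,285) and (303,295). The end block is at (365,296), the rack spans (210–390, 207–255) and the black switch box is at (432,268). The motor unit, pot and purple decoys are to be left alone. Next I'll measure the poses.

```bash
cat >> h.py <<'E'
def pieces(f,fr=None):
    w=cloud(f); out=[]
    z=w[...,2]
    reg=np.zeros(z.shape,bool); reg[200:335,178:400]=True
    m=(z>0.088)&(z<0.12)&reg
    n,l,s,c=cv2.connectedComponentsWithStats(m.astype(np.uint8),connectivity=8)
    for i in range(1,n):
        if s[i,4]<20: continue
        p=w[l==i]
        fin=p.mean(0)
        # top face pixels near
        d=np.hypot(w[...,0]-fin[0],w[...,1]-fin[1])
        t=(z>fin[2]-0.045)&(z<fin[2]-0.022)&(d<0.058)
        q=w[t]
        r=cv2.minAreaRect((q[:,:2]*1000).astype(np.float32))
        rf=cv2.minAreaRect((p[:,:2]*1000).astype(np.float32))
        g=f['image'][t].mean(0)
        out.append((c[i],s[i,4],fin,np.array(r[0])/1000,r[1],r[2],rf,g,np.median(q[:,2])))
    return out
E
cat > m.py <<'E'
from h import *
import sys
f=snap('top',sys.argv[1])
for o in pieces(f):
    print('px',o[0],o[1],'fin',o[2],'| top',o[3],'size',np.array(o[4]),'ang %.1f'%o[5],'| finrect',np.array(o[6][0]),np.array(o[6][1]),'%.1f'%o[6][2],'col',o[7].round(),'ztop %.4f'%o[8])
E
python3 - <<'E'
from h import *
f=np.load('top0.npz')
for o in pieces(f):
    print('px',o[0],o[1],'fin',o[2],'| top',o[3],'size',np.array(o[4]),'ang %.1f'%o[5],'| finrect',np.array(o[6][0]),np.array(o[6][1]),'%.1f'%o[6][2],'col',o[7].round(),'ztop %.4f'%o[8])
w=cloud(f)
for u,v in [(20,240),(230,315),(290,235),(354,230),(354,215),(375,235),(270,210),(225,210),(345,210),(415,240),(458,240),(432,300),(405,295),(455,300)]:
    print(u,v,w[v,u])
im=f['image']
cv2.imwrite('pics/z0.png',cv2.resize(im[195:335,175:405,::-1],None,fx=3.4,fy=3.4,interpolation=cv2.INTER_CUBIC))
cv2.imwrite('pics/z1.png',cv2.resize(np.clip(im[220:320,390:480,::-1].astype(float)*3,0,255).astype(np.uint8),None,fx=6,fy=6,interpolation=cv2.INTER_CUBIC))
E
```

```text
px [234.3448 285.3793] 87 fin [0.4565 0.1207 0.099 ] | top [0.4565 0.1215] size [88.3133 51.2747] ang 0.5 | finrect [456.935  120.4191] [32.7254 14.8903] 89.9 col [239. 238. 234.] ztop 0.0647
px [197.37 294.59] 100 fin [0.431  0.2117 0.0984] | top [0.4306 0.2133] size [52.4363 90.2172] ang 82.0 | finrect [430.5467 213.2723] [35.3962 16.0126] 82.6 col [236. 235. 231.] ztop 0.0646
px [302.7471 295.4598] 87 fin [ 0.4365 -0.0503  0.0991] | top [ 0.4355 -0.0501] size [90.9595 50.0595] ang 11.3 | finrect [436.2828 -50.2401] [15.6819 33.6917] 10.9 col [243. 242. 238.] ztop 0.0644
px [365.4667 296.8111] 90 fin [ 0.4376 -0.2066  0.0984] | top [ 0.437  -0.2077] size [91.1172 40.3292] ang 6.3 | finrect [ 437.0803 -206.8255] [15.1377 32.6794] 2.2 col [134. 136. 135.] ztop 0.0640
20 240 [ 0.5597  0.7307 -0.0032]
230 315 [0.3734 0.1479 0.0006]
290 235 [ 0.5942 -0.0074  0.01  ]
354 230 [ 0.6066 -0.176   0.0727]
354 215 [ 0.6458 -0.1752  0.0702]
375 235 [ 0.5959 -0.2312  0.0656]
270 210 [0.6583 0.0472 0.0284]
225 210 [0.6581 0.1731 0.0041]
345 210 [ 0.6685 -0.1555  0.0006]
415 240 [ 0.584  -0.3299  0.0894]
458 240 [ 0.595  -0.4672  0.0007]
432 300 [ 0.4338 -0.3763  0.0842]
405 295 [ 0.4443 -0.3081  0.0831]
455 300 [ 0.4312 -0.461  -0.001 ]
```

```bash
python3 - <<'E'
import numpy as np,cv2
f=np.load('side0.npz');im=f['image']
cv2.imwrite('pics/s0.png',cv2.resize(im[160:370,200:440,::-1],None,fx=2.8,fy=2.8,interpolation=cv2.INTER_CUBIC))
E
```

```text
(no output)
```

View pics/z0.png

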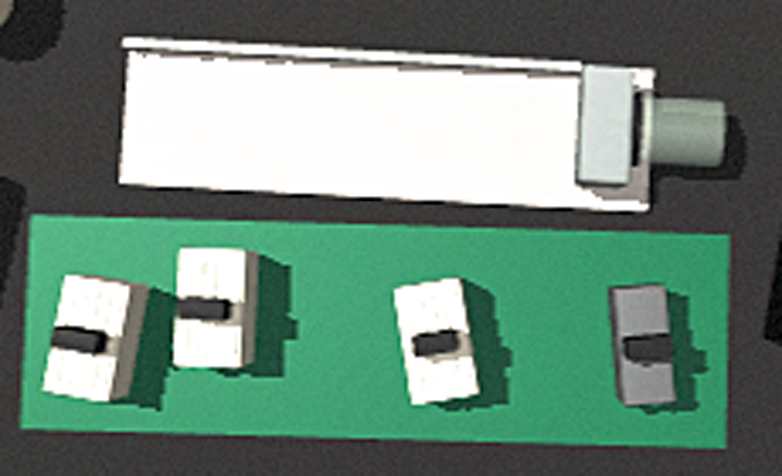

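View pics/s0.png

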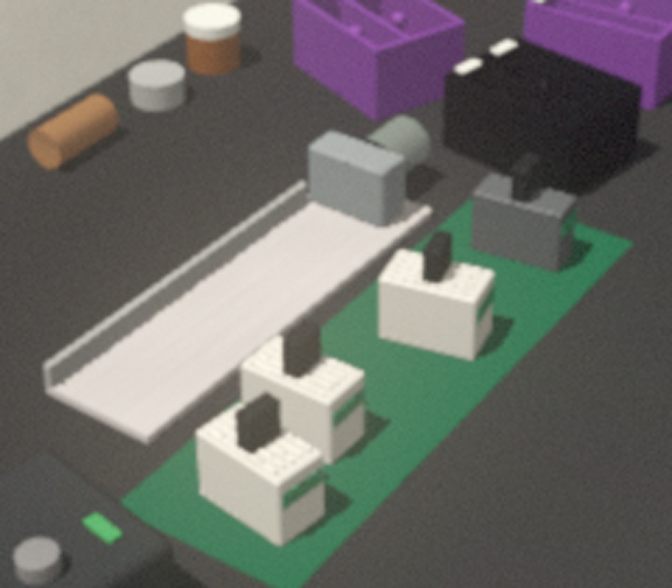

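View pics/z1.png

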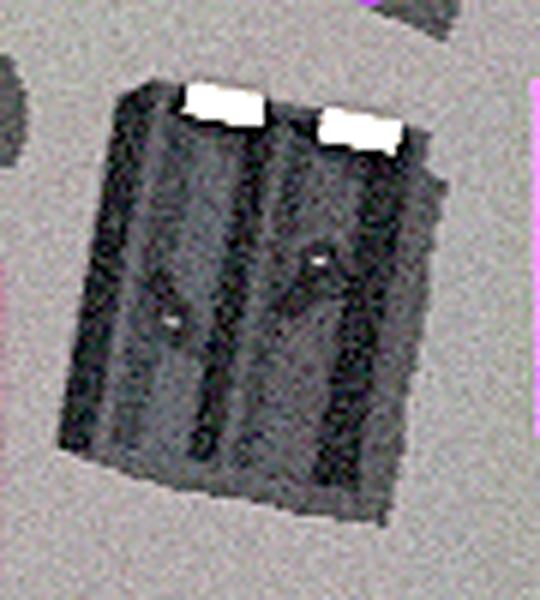

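All green stripes face the robot. In the boosted crop of the box, the left ball glint (about (172,322) in the crop) is on the near, off side. The right one (about (318,260)) is on the far, on side. Next I'll fit the rack and the box.

```bash
python3 - <<'E'
from h import *
f=np.load('top0.npz'); w=cloud(f)
K,R,t=f['K'],f['R'],f['t']; C=-R.T@t
g=cv2.cvtColor(f['image'],cv2.COLOR_RGB2GRAY).astype(float)
def ray(u,v,z):
    d=R.T@np.linalg.inv(K)@np.array([u,v,1.]); s=(z-C[2])/d[2]; return C+s*d
# column scans: print profile near fence
for u in (240,280,320): print(u,g[204:222,u].astype(int))
for u in (240,280,320): print('front',u,g[244:260,u].astype(int))
for v in (220,230,240): print('head',v,g[v,338:370].astype(int))
def edge(prof,i0,sign):
    d=np.gradient(prof)*sign; i=np.argmax(d); 
    if 0<i<len(d)-1:
        den=d[i-1]-2*d[i]+d[i+1]; i=i+(0.5*(d[i-1]-d[i+1])/den if den else 0)
    return i0+i
# back top edge of fence (dark->bright going down)
P=np.array([ray(u,edge(g[200:214,u],200,1),0.030) for u in range(216,340,2)])
Q=np.array([ray(u,edge(g[244:262,u],244,-1),0.008) for u in range(216,385,2)])
for n,p in (('fence back',P),('plate front',Q)):
    for _ in range(5):
        a,b=np.polyfit(p[:,1],p[:,0],1); r=p[:,0]-a*p[:,1]-b; p=p[abs(r)<max(2*np.median(abs(r)),1e-3)]
    print(n,len(p),'slope',a,'yaw deg',-np.degrees(np.arctan(a)),'x at y=-0.15',a*-.15+b,'x at y=0.1',a*.1+b,r.std())
L=np.array([ray(edge(g[v,338:352],338,-1),v,0.073) for v in range(219,246)]);print('head left',np.c_[L[:,0],L[:,1]][::4])
a,b=np.polyfit(L[:,0],L[:,1],1);print('slope',a,'y at x=.6',a*.6+b)
L=np.array([ray(edge(g[v,205:216],205,1),v,0.008) for v in range(216,246)])
a,b=np.polyfit(L[:,0],L[:,1],1);print('plate left slope',a,'y at x=.6',a*.6+b)
E
```

```text
240 [ 63  56  38 127 255 255 120 117 255 255 255 254 254 254 254 254 254 254]
280 [ 59  58  57  50  51 116 255 255 186 101 151 255 255 254 254 254 254 254]
320 [ 59  63  67  63  59  59  51  52 255 255 200  69 148 255 255 253 253 254]
front 240 [254 254 254 254 255 255 244  30  57  61  57  63  60  62  55  77]
front 280 [254 254 254 254 254 254 255 255 255  14  56  58  57  61  60  53]
front 320 [254 254 254 254 254 254 254 254 255 255 255   0  54  63  59  57]
head 220 [254 254 254 254 255 255 255 131 148 225 227 220 222 222 223 222 221 219
 218 218 218 225 201 133 128 239 255 255 255  73  44  59]
head 230 [253 253 253 253 255 255 219 131 216 227 222 220 220 220 221 215 215 215
 216 217 220 214 162  50  32  61 172 241 197 147 152 154]
head 240 [254 253 254 254 255 255 130 150 226 226 222 219 220 222 221 217 220 218
 218 216 219 209 128   0  41 139 203 176 116 106 113 121]
fence back 44 slope 0.024899702485216134 yaw deg -1.426353134896579 x at y=-0.15 0.6567332556756766 x at y=0.1 0.6629581812969807 0.0002958695217961323
plate front 69 slope 0.023324476900750693 yaw deg -1.3361518181363439 x at y=-0.15 0.5426513111398023 x at y=0.1 0.54848243036499 0.00036663209855681823
head left [[ 0.6343 -0.1513]
 [ 0.6239 -0.1506]
 [ 0.6135 -0.1504]
 [ 0.6032 -0.15  ]
 [ 0.5929 -0.1503]
 [ 0.5825 -0.15  ]
 [ 0.5722 -0.1493]]
slope -0.024874537893538686 y at x=.6 -0.1500343785728997
plate left slope -0.026303303345319433 y at x=.6 0.20813204059468413
```

```bash
cat >> h.py <<'E'
from scipy.spatial.transform import Rotation as Ro
TH=np.radians(-1.4); EX=np.array([np.cos(TH),np.sin(TH),0]); EY=np.array([-np.sin(TH),np.cos(TH),0])
FACE=np.array([0.6046,-0.1521,0.008])
def state():
    o=bot.get_obs(); M=Ro.from_quat(o['eef_rot']).as_matrix()
    return o,M
def zang(M): # angle of jaw axis in world, deg (mod 180)
    a=np.degrees(np.arctan2(M[1,2],M[0,2])); return a
def plan(target,jaw=None):
    """target world TCP; jaw = wanted jaw axis angle deg"""
    o,M=state(); p=o['ee_pos']
    print('t %.2f'%o['time_s'],'p',p,'jaw %.2f'%zang(M),'y',M[:,1],'F',o['force'],'w %.4f'%o['width'],'q',o['joints'])
    tw=0
    if jaw is not None:
        d=(jaw-zang(M)+90)%180-90
        # twist + about tool y (down): find sign numerically
        s=zang(M@Ro.from_rotvec([0,np.radians(1),0]).as_matrix())-zang(M)
        tw=d*np.sign(s); M2=M@Ro.from_rotvec([0,np.radians(tw),0]).as_matrix()
    else: M2=M
    v=M2.T@(np.array(target)-p)
    n=int(np.ceil(abs(v).max()/0.04))
    print('twist %.2f'%tw,'(rows %d x %.2f)'%(np.ceil(abs(tw)/7),tw/max(1,np.ceil(abs(tw)/7))),'then shift',v.round(4),'rows',n,'each',(v/max(n,1)).round(4))
def wv(v):
    o,M=state(); print('world',v,'-> tool',(M.T@np.array(v)).round(4))
E
cat > p.py <<'E'
from h import *
import sys
a=[float(x) for x in sys.argv[1:]]
plan(a[:3],a[3] if len(a)>3 else None)
E
python3 p.py 0.4360 -0.0502 0.21 11
```

```text
t 0.10 p [ 0.2351 -0.5788  0.2417] jaw -67.90 y [-0.0005  0.001  -1.    ] F [-0.3975  0.4254 -0.5001] w 0.0855 q [ 1.1435  0.4179 -0.0103  1.6141  0.0047  1.1107 -0.053 ]
twist -78.90 (rows 12 x -6.57) then shift [-0.4805  0.0322  0.2981] rows 13 each [-0.037   0.0025  0.0229]
```

```bash
python3 -m jog '[[[0,0,0],-7],[[0,0,0],-7],[[0,0,0],-7],[[0,0,0],-7],[[0,0,0],-7],[[0,0,0],-7],[[0,0,0],-7],[[0,0,0],-7],[[0,0,0],-7],[[0,0,0],-7]]' 0.045 30; python3 -m jog '[[[0,0,0],-7],[[0,0,0],-1.9],[[0,0,0],0],[[0,0,0],0]]'; python3 p.py 0.4360 -0.0502 0.21 11
```

```text
time_s: 0.93
ee_pos: [0.2351, -0.5789, 0.2419]
eef_rot: [-0.51, 0.489, -0.489, 0.511]
force: [-0.4, -0.7, -0.0]
width: 0.0448
time_s: 1.27
ee_pos: [0.235, -0.5789, 0.242]
eef_rot: [-0.545, 0.45, -0.45, 0.545]
force: [-0.0, -0.5, 0.6]
width: 0.0446
t 1.27 p [ 0.235  -0.5789  0.242 ] jaw 10.89 y [-0.0002  0.0006 -1.    ] F [-0.0438 -0.4834  0.5514] w 0.0446 q [ 1.3402  0.4315 -0.2732  1.6064  0.1255  1.1216  1.2263]
twist -0.11 (rows 1 x -0.11) then shift [-0.4807  0.0323  0.2982] rows 13 each [-0.037   0.0025  0.0229]
```

```bash
python3 -m jog '[[[-0.037,0,0.023],0],[[-0.037,0,0.023],0],[[-0.037,0,0.023],0],[[-0.037,0,0.023],0],[[-0.037,0,0.023],0],[[-0.037,0,0.023],0],[[-0.037,0,0.023],0],[[-0.037,0,0.023],0],[[-0.037,0,0.023],0],[[-0.037,0,0.023],0]]'; python3 -m jog '[[[-0.037,0.01,0.023],0],[[-0.037,0.01,0.023],0],[[-0.037,0.01,0.023],0],[[0,0,0],0],[[0,0,0],0],[[0,0,0],0]]'; python3 p.py 0.4360 -0.0502 0.15 11
```

```text
time_s: 2.1
ee_pos: [0.3838, -0.1877, 0.2425]
eef_rot: [0.545, -0.45, 0.451, -0.545]
force: [1.9, -0.7, 0.6]
width: 0.0451
time_s: 2.6
ee_pos: [0.4268, -0.0761, 0.2143]
eef_rot: [0.546, -0.45, 0.45, -0.545]
force: [0.2, -0.4, 0.1]
width: 0.045
t 2.60 p [ 0.4268 -0.0761  0.2143] jaw 10.95 y [-0.0004  0.     -1.    ] F [ 0.1575 -0.4063  0.0687] w 0.0450 q [ 0.7282  0.1479 -0.6683  2.0771  0.1124  0.9515  0.191 ]
twist -0.05 (rows 1 x -0.05) then shift [-0.0237  0.0643  0.014 ] rows 2 each [-0.0118  0.0321  0.007 ]
```

```bash
python3 -m jog '[[[-0.012,0.02,0.007],0],[[-0.012,0.02,0.007],0],[[0,0.02,0],0],[[0,0,0],0],[[0,0,0],0]]'; python3 p.py 0.4360 -0.0502 0.086 11
```

```text
time_s: 3.02
ee_pos: [0.4356, -0.0506, 0.1543]
eef_rot: [0.545, -0.451, 0.45, -0.545]
force: [-0.2, 0.6, 1.4]
width: 0.0452
t 3.02 p [ 0.4356 -0.0506  0.1543] jaw 10.89 y [-0.0017  0.0004 -1.    ] F [-0.1783  0.6058  1.3986] w 0.0452 q [ 0.6394  0.2636 -0.6649  2.1228  0.2204  0.8234  0.0302]
twist -0.11 (rows 1 x -0.11) then shift [-0.0002  0.0683  0.0006] rows 2 each [-0.0001  0.0341  0.0003]
```

```bash
python3 -m jog '[[[0,0.025,0],0],[[0,0.025,0],0],[[0,0.018,0],0],[[0,0,0],0],[[0,0,0],0]]'; python3 p.py 0.4360 -0.0502 0.086 11; python3 - <<'E'
from h import *
f=snap('side','g1.png')
cv2.imwrite('pics/g1z.png',cv2.resize(f['image'][160:370,200:440,::-1],None,fx=2.8,fy=2.8,interpolation=cv2.INTER_CUBIC))
E
```

```text
time_s: 3.43
ee_pos: [0.4363, -0.0503, 0.0873]
eef_rot: [0.545, -0.45, 0.45, -0.545]
force: [0.3, -0.0, 1.0]
width: 0.0451
t 3.43 p [ 0.4363 -0.0503  0.0873] jaw 10.93 y [-0.0002 -0.0002 -1.    ] F [ 0.2542 -0.0324  0.9548] w 0.0451 q [ 0.5675  0.3891 -0.6021  2.1679  0.3498  0.6783 -0.0849]
twist -0.07 (rows 1 x -0.07) then shift [-0.0002  0.0013 -0.0003] rows 1 each [-0.0002  0.0013 -0.0003]
```

View pics/g1z.png

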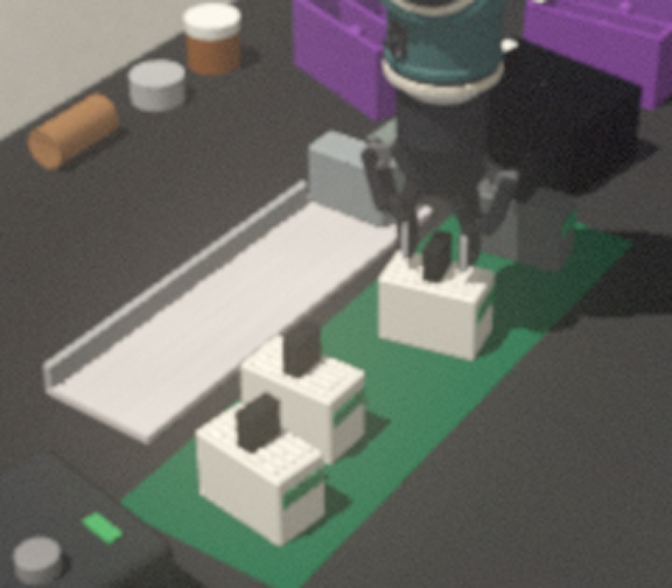

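The fingers straddle the fin with clearance on both sides, so I'll close, lift and turn square.

```bash
python3 -m jog '[[[0,0,0],0],[[0,0,0],0],[[0,0,0],0],[[0,0,0],0],[[0,0,0],0],[[0,0,0],0]]' 0 40; python3 -m jog '[[[0,-0.02,0],0],[[0,-0.02,0],0],[[0,-0.01,0],0],[[0,0,0],6.2],[[0,0,0],6.1],[[0,0,0],0],[[0,0,0],0]]'; python3 p.py 0.592 -0.118 0.135 -1.4;
```

```text
time_s: 3.98
ee_pos: [0.4366, -0.05, 0.0875]
eef_rot: [0.546, -0.449, 0.45, -0.546]
force: [-5.7, -0.9, 18.8]
width: 0.0152
time_s: 4.57
ee_pos: [0.436, -0.0497, 0.1364]
eef_rot: [0.495, -0.505, 0.505, -0.495]
force: [-0.4, 0.2, -4.0]
width: 0.0154
t 4.57 p [ 0.436  -0.0497  0.1364] jaw -1.11 y [ 0.     -0.0003 -1.    ] F [-0.4051  0.2297 -4.0464] w 0.0154 q [ 0.5891  0.289  -0.6157  2.1384  0.2369  0.7792 -0.1962]
twist 0.29 (rows 1 x 0.29) then shift [0.0645 0.0014 0.1576] rows 4 each [0.0161 0.0003 0.0394]
```

```bash
python3 -m jog '[[[0.013,0,0.031],0.3],[[0.013,0,0.032],0],[[0.013,0,0.032],0],[[0.013,0,0.032],0],[[0.013,0,0.031],0],[[0,0,0],0],[[0,0,0],0],[[0,0,0],0]]'; python3 p.py 0.592 -0.118 0.1 -1.4; python3 m.py t1.png
```

```text
time_s: 5.23
ee_pos: [0.5917, -0.1184, 0.1356]
eef_rot: [-0.494, 0.507, -0.506, 0.494]
force: [0.1, 0.1, -3.7]
width: 0.0153
t 5.23 p [ 0.5917 -0.1184  0.1356] jaw -1.44 y [-0.0014  0.0008 -1.    ] F [ 0.1048  0.0914 -3.7068] w 0.0153 q [ 0.548   0.555  -0.5344  1.7445  0.3388  0.9366 -0.1493]
twist -0.04 (rows 1 x -0.04) then shift [-0.0004  0.0356  0.0004] rows 1 each [-0.0004  0.0356  0.0004]
px [234.3412 285.3882] 85 fin [0.4564 0.1207 0.099 ] | top [0.4557 0.1215] size [50.374  91.0193] ang 89.0 | finrect [456.8968 120.5758] [32.6508 14.7346] 89.6 col [239. 239. 235.] ztop 0.0647
px [197.2449 294.6224] 98 fin [0.4309 0.2119 0.0987] | top [0.4302 0.2135] size [52.0544 91.1152] ang 81.4 | finrect [430.6198 212.7804] [34.6193 16.0239] 80.7 col [238. 237. 233.] ztop 0.0647
```

```bash
python3 -m jog '[[[0,0.015,0],0],[[0,0.015,0],0],[[0,0.008,0],0],[[0,0,0],0],[[0,0,0],0]]'; python3 -m jog '[[[0,0.002,0],0],[[0,0,0],0],[[0,0,0],0]]'; python3 -m jog '[[[0,0.001,0],0],[[0,0,0],0],[[0,0,0],0]]'; python3 p.py 0.592 -0.118 0.1 -1.4
```

```text
time_s: 5.7
ee_pos: [0.592, -0.1186, 0.0985]
eef_rot: [-0.493, 0.507, -0.507, 0.493]
force: [0.6, -0.3, -3.2]
width: 0.0151
time_s: 5.95
ee_pos: [0.5925, -0.1188, 0.0968]
eef_rot: [0.493, -0.507, 0.507, -0.493]
force: [-0.0, 0.2, -4.6]
width: 0.0148
time_s: 6.2
ee_pos: [0.5927, -0.1188, 0.0957]
eef_rot: [0.493, -0.507, 0.507, -0.493]
force: [0.7, 0.4, 0.1]
width: 0.0153
t 6.20 p [ 0.5927 -0.1188  0.0957] jaw -1.59 y [ 0.0008 -0.0001 -1.    ] F [0.7128 0.3967 0.145 ] w 0.0153 q [ 0.5286  0.6072 -0.5096  1.7655  0.3742  0.8657 -0.1785]
twist -0.19 (rows 1 x -0.19) then shift [-0.0008 -0.0043 -0.0007] rows 1 each [-0.0008 -0.0043 -0.0007]
```

```bash
python3 -m jog '[[[0,0,0.003],0],[[0,0,0.003],0],[[0,0,0.003],0],[[0,0,0],0],[[0,0,0],0]]'; python3 -m jog '[[[0,0,0.0015],0],[[0,0,0],0],[[0,0,0],0]]';python3 -m jog '[[[0,0,0.0015],0],[[0,0,0],0],[[0,0,0],0]]';python3 -m jog '[[[0,0,0.0015],0],[[0,0,0],0],[[0,0,0],0]]'
```

```text
time_s: 6.62
ee_pos: [0.6013, -0.119, 0.0958]
eef_rot: [0.493, -0.507, 0.507, -0.493]
force: [-5.6, 1.4, 8.3]
width: 0.0155
time_s: 6.87
ee_pos: [0.6024, -0.1191, 0.0959]
eef_rot: [-0.493, 0.507, -0.507, 0.493]
force: [-8.3, 0.9, 13.8]
width: 0.015
time_s: 7.12
ee_pos: [0.604, -0.1191, 0.0959]
eef_rot: [-0.493, 0.507, -0.507, 0.493]
force: [-8.5, 1.0, 11.9]
width: 0.0154
time_s: 7.37
ee_pos: [0.6056, -0.1192, 0.0959]
eef_rot: [-0.493, 0.507, -0.507, 0.493]
force: [-8.8, -0.2, 11.7]
width: 0.0152
```

```bash
python3 -m jog '[[[0,-0.0005,0.001],0],[[0,0,0],0],[[0,0,0],0]]';python3 -m jog '[[[0,0,0.001],0],[[0,0,0],0],[[0,0,0],0]]';python3 -m jog '[[[0,0,0.001],0],[[0,0,0],0],[[0,0,0],0]]'
```

```text
time_s: 7.62
ee_pos: [0.6066, -0.1192, 0.0959]
eef_rot: [-0.493, 0.507, -0.507, 0.493]
force: [-5.7, -0.3, 6.0]
width: 0.0153
time_s: 7.87
ee_pos: [0.6069, -0.1192, 0.096]
eef_rot: [-0.494, 0.507, -0.506, 0.492]
force: [-13.7, 0.1, 13.4]
width: 0.0156
time_s: 8.12
ee_pos: [0.6072, -0.1193, 0.0961]
eef_rot: [-0.494, 0.508, -0.506, 0.492]
force: [-19.6, 1.2, 20.0]
width: 0.0151
```

```bash
python3 -m jog '[[[0,-0.0005,-0.0015],0],[[0,0,0],0],[[0.003,0,0],0],[[0.003,0,0],0],[[0,0,0],0],[[0,0,0],0]]';python3 -m jog '[[[0.001,0,0],0],[[0,0,0],0],[[0,0,0],0]]';python3 -m jog '[[[0.001,0,0],0],[[0,0,0],0],[[0,0,0],0]]'
```

```text
time_s: 8.62
ee_pos: [0.6066, -0.1239, 0.0965]
eef_rot: [-0.493, 0.507, -0.506, 0.493]
force: [-11.4, 6.8, 12.5]
width: 0.0152
time_s: 8.87
ee_pos: [0.6066, -0.1244, 0.0965]
eef_rot: [-0.493, 0.507, -0.506, 0.493]
force: [-11.3, 8.5, 12.2]
width: 0.0148
time_s: 9.12
ee_pos: [0.6066, -0.1252, 0.0966]
eef_rot: [-0.493, 0.507, -0.506, 0.493]
force: [-12.3, 9.7, 14.7]
width: 0.015
```

```bash
python3 -m jog '[[[0.001,-0.0005,0],0],[[0,0,0],0],[[0,0,0],0]]';python3 -m jog '[[[0.001,0,0],0],[[0,0,0],0],[[0,0,0],0]]';python3 -m jog '[[[0.001,0,0],0],[[0,0,0],0],[[0,0,0],0]]';python3 -m jog '[[[0.001,0,0],0],[[0,0,0],0],[[0,0,0],0]]'
```

```text
time_s: 9.37
ee_pos: [0.6065, -0.1264, 0.0968]
eef_rot: [-0.493, 0.507, -0.506, 0.493]
force: [-10.6, 8.5, 9.8]
width: 0.0154
time_s: 9.62
ee_pos: [0.6065, -0.1274, 0.0969]
eef_rot: [-0.493, 0.507, -0.506, 0.493]
force: [-11.0, 8.6, 10.4]
width: 0.0152
time_s: 9.87
ee_pos: [0.6065, -0.1283, 0.097]
eef_rot: [-0.493, 0.507, -0.506, 0.493]
force: [-12.3, 8.3, 12.5]
width: 0.0154
time_s: 10.12
ee_pos: [0.6065, -0.1294, 0.0971]
eef_rot: [-0.493, 0.507, -0.506, 0.493]
force: [-12.4, 9.3, 13.4]
width: 0.0152
```

```bash
python3 -m jog '[[[0.001,0,-0.001],0],[[0,0,0],0],[[0,0,0],0]]';python3 -m jog '[[[0.001,0,0],0],[[0,0,0],0],[[0,0,0],0]]';python3 -m jog '[[[0.001,0,0],0],[[0,0,0],0],[[0,0,0],0]]'; python3 - <<'E'
from h import *
f=snap('side','g2.png')
cv2.imwrite('pics/g2z.png',cv2.resize(f['image'][160:300,260:440,::-1],None,fx=4,fy=4,interpolation=cv2.INTER_CUBIC))
E
```

```text
time_s: 10.37
ee_pos: [0.606, -0.1316, 0.097]
eef_rot: [-0.493, 0.507, -0.507, 0.493]
force: [-5.5, 4.5, 5.3]
width: 0.015
time_s: 10.62
ee_pos: [0.606, -0.132, 0.097]
eef_rot: [-0.493, 0.507, -0.506, 0.494]
force: [-6.3, 6.4, 7.4]
width: 0.0153
time_s: 10.87
ee_pos: [0.606, -0.1328, 0.097]
eef_rot: [-0.493, 0.507, -0.506, 0.494]
force: [-7.7, 7.3, 7.8]
width: 0.0151
```

View pics/g2z.png

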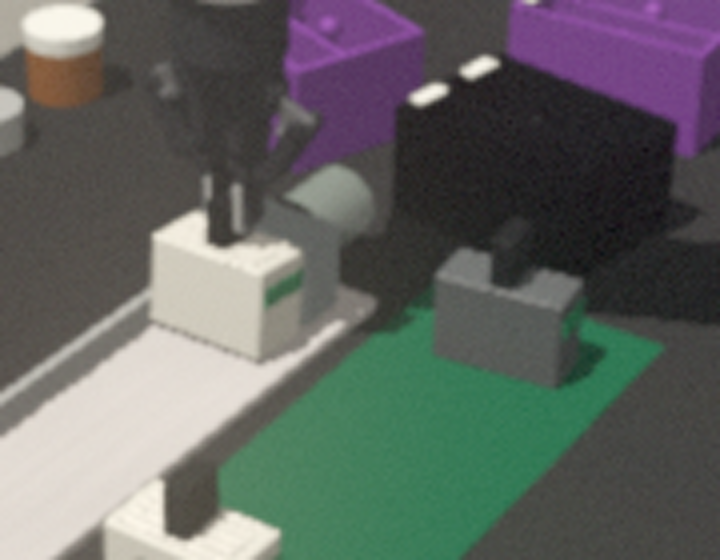

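```bash
python3 -m jog '[[[0,0,0],0],[[0,0,0],0],[[0,0,0],0],[[0,0,0],0]]' 0.04; python3 -m jog '[[[0,-0.02,0],0],[[0,-0.03,0],0],[[0,-0.03,0],0],[[0,0,-0.03],0],[[0,0,-0.03],0],[[0,0,-0.03],0],[[0,0,-0.03],0],[[0,0,0],0],[[0,0,0],0]]'; python3 m.py t2.png;  python3 - <<'E'
from h import *
im=cv2.imread('pics/t2.png')
cv2.imwrite('pics/t2z.png',cv2.resize(im[195:335,175:405],None,fx=3.4,fy=3.4,interpolation=cv2.INTER_CUBIC))
E
```

```text
time_s: 11.25
ee_pos: [0.6061, -0.1345, 0.0968]
eef_rot: [0.493, -0.507, 0.507, -0.493]
force: [-0.1, -1.1, -0.0]
width: 0.0403
time_s: 12.0
ee_pos: [0.4851, -0.1315, 0.1772]
eef_rot: [0.493, -0.507, 0.508, -0.493]
force: [0.1, -0.1, -0.5]
width: 0.0403
px [333.433  228.9691] 97 fin [ 0.6042 -0.1219  0.1055] | top [ 0.6058 -0.1374] size [88.6742 82.6402] ang 1.7 | finrect [ 604.1536 -122.1562] [15.5488 32.6768] 1.6 col [234. 236. 233.] ztop 0.0724
px [234.3448 285.3793] 87 fin [0.4565 0.1207 0.0989] | top [0.4556 0.1216] size [90.5778 51.0525] ang 0.0 | finrect [457.3315 120.4997] [14.8942 32.6827] 1.6 col [239. 238. 234.] ztop 0.0646
px [197.1771 294.6771] 96 fin [0.4307 0.2121 0.0985] | top [0.4308 0.2132] size [51.6876 89.9088] ang 81.3 | finrect [430.6017 212.7034] [34.1142 15.5856] 82.1 col [238. 237. 233.] ztop 0.0645
```

View pics/t2z.png

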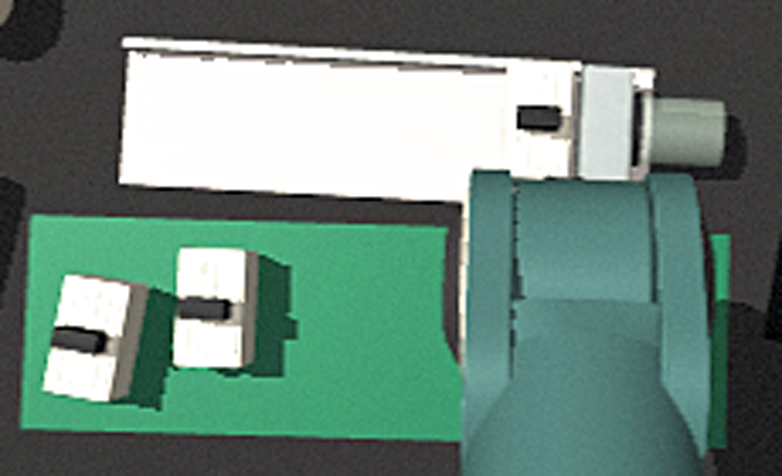

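There's still a gap of about 5 mm at the head: the fin slid lengthwise between the pads. I'll close the gaps at the end by pushing the whole row from its left end. Next cassette.

```bash
python3 p.py 0.4567 0.1210 0.15 -0.2
```

```text
t 12.05 p [ 0.4862 -0.1313  0.1773] jaw -1.63 y [ 0.001  -0.0007 -1.    ] F [0.6451 0.162  0.4109] w 0.0403 q [ 0.703   0.3326 -0.5908  1.96    0.2324  0.9143 -0.0337]
twist -1.43 (rows 1 x -1.43) then shift [-0.2522  0.0271 -0.0304] rows 7 each [-0.036   0.0039 -0.0043]
```

```bash
python3 -m jog '[[[0,0,0],-1.4],[[-0.03,0,-0.004],0],[[-0.032,0,-0.004],0],[[-0.032,0,-0.004],0],[[-0.032,0,-0.004],0],[[-0.032,0,-0.004],0],[[-0.032,0,-0.004],0],[[-0.032,0,-0.003],0],[[-0.03,0.027,-0.003],0],[[0,0,0],0]]' 0.045 60; python3 -m jog '[[[0,0,0],0],[[0,0,0],0],[[0,0,0],0]]'; python3 p.py 0.4567 0.1210 0.091 -0.2
```

```text
time_s: 12.88
ee_pos: [0.4552, 0.1271, 0.1473]
eef_rot: [-0.501, 0.5, -0.498, 0.501]
force: [-1.2, -0.5, -0.7]
width: 0.045
time_s: 13.13
ee_pos: [0.4574, 0.1206, 0.1501]
eef_rot: [0.499, -0.501, 0.501, -0.499]
force: [0.1, 1.1, 0.2]
width: 0.0449
t 13.13 p [0.4574 0.1206 0.1501] jaw -0.24 y [ 0.0002  0.0002 -1.    ] F [0.1103 1.0748 0.1515] w 0.0449 q [ 0.2807  0.3445 -0.7022  2.049   0.2953  0.8469 -0.5947]
twist -0.04 (rows 1 x -0.04) then shift [-0.0004  0.0591 -0.0008] rows 2 each [-0.0002  0.0295 -0.0004]
```

```bash
python3 -m jog '[[[0,0.02,0],0],[[0,0.02,0],0],[[0,0.019,0],0],[[0,0,0],0],[[0,0,0],0]]'; python3 -m jog '[[[0,0,0],0],[[0,0,0],0],[[0,0,0],0],[[0,0,0],0],[[0,0,0],0],[[0,0,0],0]]' 0 80; python3 -m jog '[[[0,-0.02,0],0],[[0,-0.02,0],0],[[0,-0.01,0],0],[[0,0,0],1.2],[[0,0,0],0],[[0,0,0],0]]';  python3 p.py 0.594 -0.066 0.140 -1.4
```

```text
time_s: 13.55
ee_pos: [0.4569, 0.1206, 0.091]
eef_rot: [-0.499, 0.501, -0.501, 0.499]
force: [0.2, -0.1, 0.1]
width: 0.0452
time_s: 14.05
ee_pos: [0.4573, 0.1211, 0.092]
eef_rot: [0.499, -0.5, 0.501, -0.499]
force: [-3.7, -2.2, 12.2]
width: 0.014
time_s: 14.55
ee_pos: [0.4565, 0.1209, 0.1401]
eef_rot: [-0.494, 0.506, -0.506, 0.493]
force: [-0.4, 0.1, -3.8]
width: 0.0141
t 14.55 p [0.4565 0.1209 0.1401] jaw -1.42 y [-0.0007 -0.0004 -1.    ] F [-0.3518  0.1486 -3.7698] w 0.0141 q [ 0.2693  0.3596 -0.6926  2.0579  0.3103  0.8273 -0.6299]
twist -0.02 (rows 1 x -0.02) then shift [0.1835 0.0001 0.1421] rows 5 each [0.0367 0.     0.0284]
```

```bash
python3 -m jog '[[[0.03,0,0.024],0],[[0.031,0,0.024],0],[[0.031,0,0.024],0],[[0.031,0,0.024],0],[[0.031,0,0.023],0],[[0.029,0,0.023],0],[[0,0,0],0],[[0,0,0],0],[[0,0,0],0]]';python3 -m jog '[[[0,0.02,0],0],[[0,0.016,0],0],[[0,0,0],0],[[0,0,0],0],[[0,0,0],0]]'; python3 -m jog '[[[0,0.002,0],0],[[0,0.002,0],0],[[0,0,0],0],[[0,0,0],0]]';  python3 p.py 0.608 -0.066 0.0995 -1.4
```

```text
time_s: 15.3
ee_pos: [0.5936, -0.0646, 0.1395]
eef_rot: [-0.494, 0.507, -0.505, 0.494]
force: [0.1, 1.2, -3.0]
width: 0.0139
time_s: 15.72
ee_pos: [0.5944, -0.0644, 0.1056]
eef_rot: [0.494, -0.506, 0.506, -0.494]
force: [1.2, -0.4, -2.4]
width: 0.0144
time_s: 16.05
ee_pos: [0.5943, -0.0652, 0.101]
eef_rot: [0.494, -0.506, 0.506, -0.494]
force: [-0.1, -0.2, -3.8]
width: 0.0139
t 16.05 p [ 0.5943 -0.0652  0.101 ] jaw -1.40 y [ 0.0001 -0.0001 -1.    ] F [-0.1221 -0.1734 -3.804 ] w 0.0139 q [ 0.4814  0.6023 -0.5635  1.7784  0.4043  0.8782 -0.2898]
twist -0.00 (rows 1 x -0.00) then shift [0.0004 0.0015 0.0137] rows 1 each [0.0004 0.0015 0.0137]
```

```bash
python3 -m jog '[[[0,0,0.006],0],[[0,0,0.006],0],[[0,0,0],0],[[0,0,0],0]]'; python3 -m jog '[[[0,0,0.001],0],[[0,0,0],0],[[0,0,0],0]]';python3 -m jog '[[[0,0,0.001],0],[[0,0,0],0],[[0,0,0],0]]';python3 -m jog '[[[0,0,0.001],0],[[0,0,0],0],[[0,0,0],0]]'
```

```text
time_s: 16.38
ee_pos: [0.6067, -0.0654, 0.1007]
eef_rot: [-0.494, 0.506, -0.506, 0.494]
force: [-0.3, -0.1, -3.1]
width: 0.014
time_s: 16.63
ee_pos: [0.6073, -0.0655, 0.1008]
eef_rot: [-0.494, 0.506, -0.506, 0.494]
force: [-0.3, -0.2, -3.0]
width: 0.0142
time_s: 16.88
ee_pos: [0.6079, -0.0656, 0.1007]
eef_rot: [-0.494, 0.506, -0.506, 0.494]
force: [-4.7, -0.5, -1.1]
width: 0.014
time_s: 17.13
ee_pos: [0.6083, -0.0656, 0.1007]
eef_rot: [-0.495, 0.507, -0.506, 0.493]
force: [-9.6, 0.4, 3.4]
width: 0.0142
```

```bash
python3 -m jog '[[[0,0.001,-0.0005],0],[[0,0.0005,0],0],[[0,0,0],0],[[0,0,0],0]]'; python3 -m jog '[[[0,0,0],0],[[0,0,0],0],[[0,0,0],0],[[0,0,0],0]]' 0.04; python3 -m jog '[[[0,-0.02,0],0],[[0,-0.03,0],0],[[0,-0.02,0],0],[[0,0,0],0],[[0,0,0],0]]';  python3 p.py 0.4308 0.2125 0.15 -8.3
```

```text
time_s: 17.47
ee_pos: [0.6081, -0.0655, 0.1004]
eef_rot: [-0.494, 0.506, -0.506, 0.493]
force: [-17.8, 0.0, 22.5]
width: 0.0141
time_s: 17.8
ee_pos: [0.6091, -0.0655, 0.0994]
eef_rot: [0.494, -0.506, 0.506, -0.494]
force: [-0.0, -0.4, 0.0]
width: 0.04
time_s: 18.22
ee_pos: [0.6094, -0.0656, 0.1702]
eef_rot: [0.493, -0.505, 0.507, -0.494]
force: [-0.9, 0.5, -0.6]
width: 0.0401
t 18.22 p [ 0.6094 -0.0656  0.1702] jaw -1.40 y [ 0.002  -0.0004 -1.    ] F [-0.8678  0.4833 -0.6496] w 0.0401 q [ 0.5016  0.5389 -0.6     1.6969  0.3492  1.0125 -0.2438]
twist 6.90 (rows 1 x 6.90) then shift [-0.2494  0.0198 -0.2169] rows 7 each [-0.0356  0.0028 -0.031 ]
```

```bash
python3 -m jog '[[[0,0,0],6.9],[[-0.031,0,-0.027],0],[[-0.031,0,-0.027],0],[[-0.031,0,-0.027],0],[[-0.031,0,-0.027],0],[[-0.031,0,-0.027],0],[[-0.031,0,-0.027],0],[[-0.031,0,-0.027],0],[[-0.032,0.02,-0.028],0],[[0,0,0],0]]' 0.045; python3 m.py t3.png; python3 p.py 0.4308 0.2125 0.092 -8.3
```

```text
time_s: 19.05
ee_pos: [0.4276, 0.2134, 0.1495]
eef_rot: [-0.465, 0.534, -0.532, 0.464]
force: [-1.5, 0.7, -0.5]
width: 0.0451
px [310.567  227.8247] 97 fin [ 0.6054 -0.0647  0.1055] | top [ 0.6057 -0.0793] size [90.5635 80.0088] ang 1.5 | finrect [606.0148 -64.6168] [33.7333 15.7656] 85.9 col [244. 244. 241.] ztop 0.0726
px [334.2234 228.9681] 94 fin [ 0.6042 -0.1239  0.106 ] | top [ 0.6051 -0.1249] size [113.2078  90.0411] ang 88.2 | finrect [ 604.5408 -124.5438] [15.5191 32.6669] 0.8 col [233. 234. 230.] ztop 0.0723
px [197.8571 294.7024] 84 fin [0.4308 0.2103 0.0988] | top [0.4306 0.2097] size [48.7435 90.9369] ang 86.2 | finrect [430.2807 210.7679] [30.3084 15.6979] 80.8 col [236. 235. 231.] ztop 0.0648
px [365.5054 296.7527] 93 fin [ 0.4378 -0.2067  0.0985] | top [ 0.4376 -0.2075] size [89.7464 40.5521] ang 6.8 | finrect [ 437.4724 -207.0214] [16.0786 33.2771] 6.9 col [135. 137. 136.] ztop 0.0638
t 19.10 p [0.4297 0.2107 0.1501] jaw -7.94 y [-0.0026  0.     -1.    ] F [-0.0452 -0.9303  0.1214] w 0.0452 q [ 0.083   0.3572 -0.7058  2.0345  0.303   0.8558 -0.9321]
twist 0.36 (rows 1 x 0.36) then shift [-0.0019  0.0581  0.001 ] rows 2 each [-0.001   0.0291  0.0005]
```

```bash
python3 -m jog '[[[-0.002,0.02,0.001],0.4],[[0,0.02,0],0],[[0,0.018,0],0],[[0,0,0],0],[[0,0,0],0]]'; python3 -m jog '[[[0,0,0],0],[[0,0,0],0],[[0,0,0],0],[[0,0,0],0],[[0,0,0],0],[[0,0,0],0]]' 0 80; python3 -m jog '[[[0,-0.02,0],0],[[0,-0.02,0],0],[[0,-0.01,0],0],[[0,0,0],-6.9],[[0,0,0],0],[[0,0,0],0]]';  python3 p.py 0.595 -0.008 0.140 -1.4
```

```text
time_s: 19.52
ee_pos: [0.4336, 0.2094, 0.093]
eef_rot: [-0.461, 0.537, -0.536, 0.46]
force: [0.5, -0.5, 0.4]
width: 0.0451
time_s: 20.02
ee_pos: [0.4339, 0.21, 0.094]
eef_rot: [0.461, -0.536, 0.537, -0.461]
force: [-4.6, -1.0, 7.3]
width: 0.0143
time_s: 20.52
ee_pos: [0.4338, 0.2096, 0.1433]
eef_rot: [-0.491, 0.509, -0.508, 0.491]
force: [-0.3, -0.7, -5.2]
width: 0.0145
t 20.52 p [0.4338 0.2096 0.1433] jaw -1.98 y [-0.0003 -0.0001 -1.    ] F [-0.3187 -0.6825 -5.1616] w 0.0145 q [ 0.0989  0.3788 -0.7228  2.0332  0.3325  0.8467 -0.847 ]
twist -0.58 (rows 1 x -0.58) then shift [0.2136 0.0032 0.1665] rows 6 each [0.0356 0.0005 0.0277]
```

```bash
python3 -m jog '[[[0,0,0],-0.6],[[0.031,0,0.024],0],[[0.031,0,0.024],0],[[0.031,0,0.024],0],[[0.031,0,0.024],0],[[0.031,0,0.023],0],[[0.031,0,0.023],0],[[0.031,0,0.023],0],[[0,0,0],0],[[0,0,0],0]]';python3 -m jog '[[[0,0.02,0],0],[[0,0.016,0],0],[[0,0.004,0],0],[[0,0,0],0],[[0,0,0],0]]';  python3 p.py 0.609 -0.012 0.1025 -1.4
```

```text
time_s: 21.35
ee_pos: [0.5947, -0.0125, 0.1424]
eef_rot: [-0.494, 0.507, -0.506, 0.493]
force: [-0.5, 1.4, -4.2]
width: 0.014
time_s: 21.77
ee_pos: [0.5939, -0.0094, 0.1036]
eef_rot: [-0.495, 0.505, -0.505, 0.495]
force: [0.5, 0.0, -4.0]
width: 0.0139
t 21.77 p [ 0.5939 -0.0094  0.1036] jaw -1.17 y [-0.0007  0.0003 -1.    ] F [ 0.5002  0.0312 -3.9741] w 0.0139 q [ 0.4083  0.5993 -0.5896  1.786   0.4171  0.8841 -0.3908]
twist 0.23 (rows 1 x 0.23) then shift [0.0023 0.0011 0.0152] rows 1 each [0.0023 0.0011 0.0152]
```

```bash
python3 -m jog '[[[0,0.001,0.006],0.2],[[0,0,0.006],0],[[0,0,0.001],0],[[0,0,0],0],[[0,0,0],0]]'; python3 -m jog '[[[0,0,0.001],0],[[0,0,0],0],[[0,0,0],0]]';python3 -m jog '[[[0,0,0.001],0],[[0,0,0],0],[[0,0,0],0]]';python3 -m jog '[[[0,0,0.001],0],[[0,0,0],0],[[0,0,0],0]]'
```

```text
time_s: 22.18
ee_pos: [0.6073, -0.0106, 0.1025]
eef_rot: [-0.494, 0.506, -0.506, 0.494]
force: [-0.1, -0.2, -4.3]
width: 0.0142
time_s: 22.43
ee_pos: [0.6083, -0.0108, 0.1026]
eef_rot: [-0.494, 0.506, -0.506, 0.494]
force: [-0.2, -0.1, -5.3]
width: 0.0141
time_s: 22.68
ee_pos: [0.6093, -0.0108, 0.1026]
eef_rot: [-0.494, 0.506, -0.506, 0.494]
force: [-0.7, 0.5, -4.5]
width: 0.0142
time_s: 22.93
ee_pos: [0.6103, -0.0108, 0.1026]
eef_rot: [-0.494, 0.506, -0.506, 0.494]
force: [-0.4, -0.1, -4.3]
width: 0.0143
```

```bash
python3 -m jog '[[[0,0,0.001],0],[[0,0,0],0],[[0,0,0],0]]';python3 -m jog '[[[0,0,0.001],0],[[0,0,0],0],[[0,0,0],0]]';python3 -m jog '[[[0,0,0.001],0],[[0,0,0],0],[[0,0,0],0]]'
```

```text
time_s: 23.18
ee_pos: [0.6107, -0.0108, 0.1025]
eef_rot: [-0.494, 0.506, -0.506, 0.493]
force: [-5.3, -0.5, 1.7]
width: 0.0138
time_s: 23.43
ee_pos: [0.6111, -0.0107, 0.1027]
eef_rot: [-0.495, 0.507, -0.505, 0.493]
force: [-13.1, -1.3, 8.7]
width: 0.0137
time_s: 23.68
ee_pos: [0.6115, -0.0108, 0.1028]
eef_rot: [-0.495, 0.507, -0.505, 0.493]
force: [-20.9, -0.9, 16.2]
width: 0.0139
```

Fence contact. I'll set it down, release, and fetch the end block at fin (0.4375,-0.207), yaw about 6.5°.

```bash
python3 -m jog '[[[0,0.0005,-0.0015],0],[[0,0.001,0],0],[[0,0,0],0],[[0,0,0],0]]'; python3 -m jog '[[[0,0,0],0],[[0,0,0],0],[[0,0,0],0],[[0,0,0],0]]' 0.04; python3 -m jog '[[[0,-0.02,0],0],[[0,-0.03,0],0],[[0,-0.02,0],0],[[0,0,0],0],[[0,0,0],0]]';  python3 p.py 0.4378 -0.207 0.175 6.4
```

```text
time_s: 24.02
ee_pos: [0.6109, -0.0107, 0.1024]
eef_rot: [-0.495, 0.506, -0.506, 0.493]
force: [-20.8, -1.7, 28.9]
width: 0.0143
time_s: 24.35
ee_pos: [0.6121, -0.0108, 0.1011]
eef_rot: [0.494, -0.506, 0.506, -0.494]
force: [-0.0, 0.4, 0.5]
width: 0.0399
time_s: 24.77
ee_pos: [0.6124, -0.0109, 0.172]
eef_rot: [0.493, -0.506, 0.507, -0.494]
force: [0.1, 0.3, -0.6]
width: 0.0398
t 24.77 p [ 0.6124 -0.0109  0.172 ] jaw -1.40 y [ 0.002  -0.0002 -1.    ] F [ 0.0619  0.2663 -0.589 ] w 0.0398 q [ 0.4292  0.5419 -0.6241  1.6959  0.3623  1.0195 -0.3435]
twist -7.80 (rows 2 x -3.90) then shift [ 0.1754 -0.0033 -0.1954] rows 5 each [ 0.0351 -0.0007 -0.0391]
```

```bash
python3 -m jog '[[[0,0,0],-3.9],[[0,0,0],-3.9],[[0.025,0,-0.028],0],[[0.025,0,-0.028],0],[[0.025,0,-0.028],0],[[0.025,0,-0.028],0],[[0.025,0,-0.028],0],[[0.025,0,-0.028],0],[[0.025,0.0,-0.027],0],[[0,0,0],0]]' 0.045; python3 -m jog '[[[0,0.015,0],0],[[0,0.01,0],0],[[0,0,0],0],[[0,0,0],0]]'; python3 p.py 0.4378 -0.207 0.092 6.4
```

```text
time_s: 25.6
ee_pos: [0.4327, -0.2118, 0.1698]
eef_rot: [0.526, -0.474, 0.473, -0.524]
force: [0.6, -2.0, 0.7]
width: 0.0448
time_s: 25.93
ee_pos: [0.4374, -0.2058, 0.1453]
eef_rot: [-0.527, 0.472, -0.47, 0.527]
force: [0.8, -0.1, 0.4]
width: 0.0449
t 25.93 p [ 0.4374 -0.2058  0.1453] jaw 6.47 y [-0.0015  0.0015 -1.    ] F [ 0.7571 -0.1315  0.4351] w 0.0449 q [ 0.9284  0.3612 -0.6482  2.0287  0.2883  0.8434  0.2297]
twist 0.07 (rows 1 x 0.07) then shift [0.0014 0.0533 0.0003] rows 2 each [0.0007 0.0267 0.0002]
```

```bash
python3 -m jog '[[[0.001,0.018,0],0],[[0,0.018,0],0],[[0,0.017,0],0],[[0,0,0],0],[[0,0,0],0]]'; python3 -m jog '[[[0,0,0],0],[[0,0,0],0],[[0,0,0],0],[[0,0,0],0],[[0,0,0],0],[[0,0,0],0]]' 0 80; python3 -m jog '[[[0,-0.03,0],0],[[0,-0.03,0],0],[[0,-0.03,0],0],[[0,-0.03,0],0],[[0,0,0],4],[[0,0,0],3.8],[[0,0,0],0],[[0,0,0],0]]';  python3 p.py 0.48 0.047 0.18 -1.4
```

```text
time_s: 26.35
ee_pos: [0.4378, -0.2069, 0.0932]
eef_rot: [-0.527, 0.471, -0.471, 0.527]
force: [-0.0, -0.2, 0.2]
width: 0.0451
time_s: 26.85
ee_pos: [0.438, -0.2078, 0.0942]
eef_rot: [0.527, -0.471, 0.472, -0.527]
force: [-3.3, 1.9, 10.7]
width: 0.0139
time_s: 27.52
ee_pos: [0.4375, -0.2074, 0.2133]
eef_rot: [0.495, -0.505, 0.506, -0.494]
force: [-0.1, -0.7, -4.2]
width: 0.0146
t 27.52 p [ 0.4375 -0.2074  0.2133] jaw -1.27 y [-0.0001 -0.0003 -1.    ] F [-0.0775 -0.7001 -4.2396] w 0.0146 q [ 0.9655  0.2563 -0.67    1.9679  0.1911  0.9796  0.1819]
twist 0.13 (rows 1 x 0.13) then shift [-0.2554  0.0332  0.0363] rows 7 each [-0.0365  0.0047  0.0052]
```

```bash
python3 -m jog '[[[-0.031,0,0],0],[[-0.031,0,0],0],[[-0.031,0,0],0],[[-0.031,0,0],0],[[-0.031,0,0],0],[[-0.031,0,0],0],[[-0.031,0,0],0],[[-0.031,0,0],0],[[-0.006,0,0],0],[[0,0,0],0]]';python3 -m jog '[[[0,0.01,0.03],0],[[0,0.01,0.03],0],[[0,0.01,0.03],0],[[0,0.01,0.03],0],[[0,0.02,0.03],0],[[0,0.01,0.008],0],[[0,0,0],0],[[0,0,0],0]]'; python3 m.py t4.png; python3 p.py 0.596 0.047 0.1025 -1.4
```

```text
time_s: 28.35
ee_pos: [0.4436, 0.0488, 0.2131]
eef_rot: [-0.495, 0.505, -0.504, 0.496]
force: [-1.2, -0.2, -2.9]
width: 0.0141
time_s: 29.02
ee_pos: [0.6011, 0.0421, 0.1422]
eef_rot: [-0.495, 0.507, -0.505, 0.494]
force: [-1.0, 0.4, -2.6]
width: 0.0143
px [291.5333 226.6889] 45 fin [ 0.6068 -0.0171  0.1058] | top [ 0.6129 -0.0413] size [102.9844  65.1158] ang 24.4 | finrect [606.384  -16.7653] [14.6143 16.6309] 3.6 col [205. 201. 191.] ztop 0.0726
px [311.9457 227.8804] 92 fin [ 0.6053 -0.0682  0.1055] | top [ 0.6054 -0.069 ] size [ 91.0113 110.8039] ang 1.4 | finrect [606.2869 -68.2192] [30.9624 16.0465] 88.3 col [206. 203. 193.] ztop 0.0725
px [334.2234 228.9681] 94 fin [ 0.6042 -0.1239  0.106 ] | top [ 0.6043 -0.1246] size [ 90.5211 113.2208] ang 0.7 | finrect [ 604.455  -124.5326] [15.6164 32.7446] 0.3 col [206. 206. 198.] ztop 0.0723
t 29.07 p [0.6011 0.0423 0.1431] jaw -1.35 y [-0.001   0.0001 -1.    ] F [ 0.0056  0.3928 -3.1028] w 0.0142 q [ 0.4008  0.5883 -0.7055  1.7382  0.4467  0.983  -0.4992]
twist 0.05 (rows 1 x 0.05) then shift [-0.0046  0.0406 -0.0052] rows 2 each [-0.0023  0.0203 -0.0026]
```

```bash
python3 -m jog '[[[-0.005,0,-0.005],0],[[0,0.02,0],0],[[0,0.018,0],0],[[0,0,0],0],[[0,0,0],0],[[0,0,0],0]]'; python3 -m jog '[[[0,0.001,0.006],0],[[0,0,0.006],0],[[0,0,0],0],[[0,0,0],0]]'; python3 -m jog '[[[0,0,0.0015],0],[[0,0,0],0],[[0,0,0],0]]';python3 -m jog '[[[0,0,0.0015],0],[[0,0,0],0],[[0,0,0],0]]'
```

```text
time_s: 29.57
ee_pos: [0.5972, 0.0479, 0.1066]
eef_rot: [0.494, -0.506, 0.506, -0.494]
force: [1.0, 0.3, -2.7]
width: 0.0138
time_s: 29.9
ee_pos: [0.6094, 0.0475, 0.1043]
eef_rot: [0.494, -0.506, 0.506, -0.494]
force: [-0.7, 0.4, -3.5]
width: 0.0143
time_s: 30.15
ee_pos: [0.6104, 0.0475, 0.1041]
eef_rot: [-0.494, 0.506, -0.506, 0.494]
force: [-0.2, -0.1, -3.8]
width: 0.0139
time_s: 30.4
ee_pos: [0.611, 0.0475, 0.1039]
eef_rot: [-0.495, 0.506, -0.506, 0.493]
force: [-7.1, 0.1, -0.1]
width: 0.0141
```

```bash
python3 -m jog '[[[0,0.001,-0.001],0],[[0,0.001,0],0],[[0,0,0],0],[[0,0,0],0]]'; python3 -m jog '[[[0,0,0],0],[[0,0,0],0],[[0,0,0],0],[[0,0,0],0]]' 0.04; python3 -m jog '[[[0,-0.02,0],0],[[0,-0.03,0],0],[[0,0,0],0],[[-0.025,0,0],0],[[-0.025,0,0],0],[[0,0,0],0],[[0,0,0],0]]' 0;  python3 p.py 0.6105 0.098 0.045 -1.4; python3 - <<'E'
from h import *
f=snap('side','g3.png')
cv2.imwrite('pics/g3z.png',cv2.resize(f['image'][160:330,210:410,::-1],None,fx=3.5,fy=3.5,interpolation=cv2.INTER_CUBIC))
E
```

```text
time_s: 30.73
ee_pos: [0.6106, 0.0476, 0.1025]
eef_rot: [-0.494, 0.506, -0.506, 0.494]
force: [-7.7, 0.2, 8.2]
width: 0.0138
time_s: 31.07
ee_pos: [0.6112, 0.0473, 0.1022]
eef_rot: [0.494, -0.506, 0.506, -0.494]
force: [0.6, -0.3, -0.0]
width: 0.0403
time_s: 31.65
ee_pos: [0.6121, 0.0989, 0.1522]
eef_rot: [-0.494, 0.505, -0.505, 0.495]
force: [0.9, -0.8, -0.5]
width: 0.0002
t 31.65 p [0.6121 0.0989 0.1522] jaw -1.26 y [ 0.0005  0.0006 -1.    ] F [ 0.9044 -0.7524 -0.4545] w 0.0002 q [ 0.3036  0.606  -0.7095  1.6874  0.4508  1.0175 -0.5816]
twist 0.14 (rows 1 x 0.14) then shift [ 0.001   0.1072 -0.0016] rows 3 each [ 0.0003  0.0357 -0.0005]
```

View pics/g3z.png

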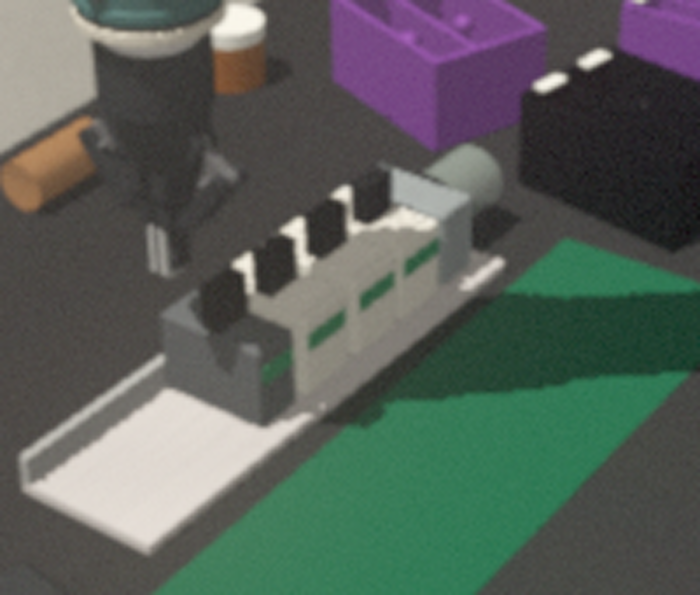

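```bash
python3 -m jog '[[[0,0.03,-0.001],0.1],[[0,0.03,0],0],[[0,0.03,0],0],[[0,0.006,0],0],[[0,0,0],0],[[0,0,0],0]]'; python3 -m jog '[[[0.005,0,0],0],[[0.005,0,0],0],[[0.004,0,0],0],[[0,0,0],0],[[0,0,0],0]]'; python3 -m jog '[[[0.002,0,0],0],[[0.002,0,0],0],[[0,0,0],0],[[0,0,0],0]]';python3 -m jog '[[[0.002,0,0],0],[[0.002,0,0],0],[[0,0,0],0],[[0,0,0],0]]'
```

```text
time_s: 32.2
ee_pos: [0.6117, 0.0972, 0.0572]
eef_rot: [0.493, -0.507, 0.507, -0.494]
force: [0.9, -0.3, 0.7]
width: 0.0002
time_s: 32.62
ee_pos: [0.611, 0.0829, 0.0566]
eef_rot: [0.493, -0.507, 0.507, -0.493]
force: [-0.4, -0.0, 1.4]
width: 0.0001
time_s: 32.95
ee_pos: [0.6107, 0.0795, 0.0561]
eef_rot: [-0.493, 0.507, -0.506, 0.493]
force: [0.4, -0.3, -0.6]
width: 0.0001
time_s: 33.28
ee_pos: [0.6107, 0.0757, 0.0563]
eef_rot: [-0.493, 0.506, -0.506, 0.494]
force: [-0.3, 4.7, 3.4]
width: -0.0
```

```bash
python3 -m jog '[[[0.002,0,0],0],[[0.002,0,0],0],[[0,0,0],0]]';python3 -m jog '[[[0.002,0,0],0],[[0.002,0,0],0],[[0,0,0],0]]';python3 -m jog '[[[0.002,0,0],0],[[0.002,0,0],0],[[0,0,0],0]]';python3 -m jog '[[[0.002,0,0],0],[[0.002,0,0],0],[[0,0,0],0]]'
```

```text
time_s: 33.53
ee_pos: [0.6106, 0.0714, 0.0562]
eef_rot: [0.493, -0.506, 0.506, -0.494]
force: [0.5, 4.2, 3.8]
width: 0.0001
time_s: 33.78
ee_pos: [0.6104, 0.0674, 0.0561]
eef_rot: [-0.493, 0.507, -0.506, 0.494]
force: [1.0, 4.1, 3.5]
width: -0.0001
time_s: 34.03
ee_pos: [0.6103, 0.0636, 0.0561]
eef_rot: [-0.493, 0.507, -0.506, 0.494]
force: [-0.3, 4.9, 3.8]
width: -0.0001
time_s: 34.28
ee_pos: [0.6101, 0.0596, 0.0561]
eef_rot: [-0.493, 0.507, -0.506, 0.494]
force: [-0.2, 4.6, 3.8]
width: -0.0001
```

```bash
python3 - <<'E'
from h import *
f=snap('side','g4.png')
cv2.imwrite('pics/g4z.png',cv2.resize(f['image'][160:330,210:410,::-1],None,fx=3.5,fy=3.5,interpolation=cv2.INTER_CUBIC))
E
```

```text
(no output)
```

View pics/g4z.png

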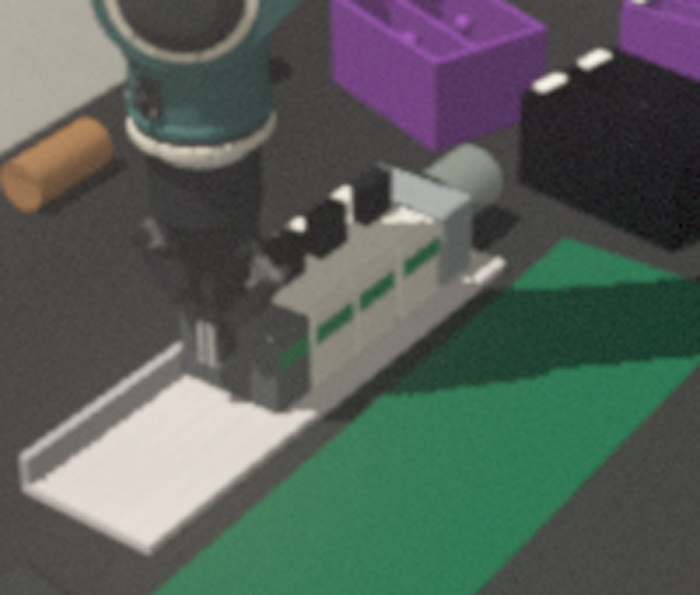

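The end block and the third cassette are sliding together, so I'll keep going.

```bash
python3 -m jog '[[[0.002,0,0],0],[[0.002,0,0],0],[[0,0,0],0]]';python3 -m jog '[[[0.002,0,0],0],[[0.001,0,0],0],[[0,0,0],0]]';python3 -m jog '[[[0.001,0,0],0],[[0.001,0,0],0],[[0,0,0],0]]';python3 -m jog '[[[0.001,0,0],0],[[0.001,0,0],0],[[0,0,0],0]]'
```

```text
time_s: 34.58
ee_pos: [0.61, 0.0559, 0.0561]
eef_rot: [-0.493, 0.507, -0.506, 0.494]
force: [-0.6, 6.0, 3.1]
width: -0.0001
time_s: 34.83
ee_pos: [0.6099, 0.0531, 0.0561]
eef_rot: [-0.493, 0.507, -0.506, 0.494]
force: [0.4, 7.5, 3.1]
width: 0.0003
time_s: 35.08
ee_pos: [0.6099, 0.0515, 0.0562]
eef_rot: [-0.493, 0.507, -0.506, 0.494]
force: [0.2, 8.0, 2.8]
width: 0.0002
time_s: 35.33
ee_pos: [0.6098, 0.0497, 0.0562]
eef_rot: [-0.493, 0.507, -0.506, 0.494]
force: [-0.1, 9.6, 3.3]
width: -0.0001
```

```bash
python3 -m jog '[[[0.001,0,0],0],[[0,0,0],0],[[0,0,0],0]]';python3 -m jog '[[[0.001,0,0],0],[[0,0,0],0],[[0,0,0],0]]';python3 -m jog '[[[0.001,0,0],0],[[0,0,0],0],[[0,0,0],0]]';python3 -m jog '[[[0.001,0,0],0],[[0,0,0],0],[[0,0,0],0]]'
```

```text
time_s: 35.58
ee_pos: [0.6098, 0.0487, 0.0562]
eef_rot: [-0.493, 0.507, -0.506, 0.494]
force: [-0.0, 10.1, 3.6]
width: -0.0003
time_s: 35.83
ee_pos: [0.6097, 0.0478, 0.0562]
eef_rot: [-0.493, 0.507, -0.506, 0.494]
force: [0.2, 10.6, 3.3]
width: -0.0002
time_s: 36.08
ee_pos: [0.6097, 0.0469, 0.0562]
eef_rot: [-0.493, 0.507, -0.506, 0.494]
force: [-0.2, 10.2, 2.9]
width: -0.0003
time_s: 36.33
ee_pos: [0.6097, 0.0469, 0.0562]
eef_rot: [-0.493, 0.507, -0.505, 0.495]
force: [0.4, 15.5, 2.5]
width: -0.0
```

```bash
python3 -m jog '[[[0.0015,0,0],0],[[0,0,0],0],[[0,0,0],0]]'; python3 -m jog '[[[-0.006,0,0],0],[[-0.015,0,0],0],[[-0.02,0,0],0],[[-0.03,0,0],0],[[0,-0.03,0],0],[[0,-0.03,0],0],[[0,-0.03,-0.02],0],[[-0.0,0,-0.03],0],[[0,0,0],0],[[0,0,0],0]]'; python3 m.py t5.png; python3 - <<'E'
from h import *
im=cv2.imread('pics/t5.png')
cv2.imwrite('pics/t5z.png',cv2.resize(im[200:265,250:400],None,fx=5,fy=5,interpolation=cv2.INTER_CUBIC))
f=snap('side','g5.png')
cv2.imwrite('pics/g5z.png',cv2.resize(f['image'][160:330,210:410,::-1],None,fx=3.5,fy=3.5,interpolation=cv2.INTER_CUBIC))
E
```

```text
time_s: 36.58
ee_pos: [0.6096, 0.0468, 0.0563]
eef_rot: [-0.493, 0.507, -0.505, 0.496]
force: [1.1, 22.1, -0.5]
width: -0.0
time_s: 37.42
ee_pos: [0.5608, 0.1143, 0.1463]
eef_rot: [0.494, -0.506, 0.507, -0.493]
force: [-0.4, 0.0, -0.0]
width: 0.0
px [278.5 226. ] 96 fin [0.6075 0.0154 0.1062] | top [ 0.6071 -0.0017] size [77.6709 90.704 ] ang 87.5 | finrect [607.8536  15.7845] [32.5777 15.3104] 89.9 col [192. 192. 189.] ztop 0.0725
px [296.4796 227.1429] 98 fin [ 0.606  -0.0295  0.1057] | top [ 0.6064 -0.0297] size [113.3135  91.2293] ang 88.6 | finrect [606.2481 -29.2168] [32.698  16.1152] 89.3 col [217. 217. 213.] ztop 0.0725
px [316.1505 227.9677] 93 fin [ 0.6053 -0.0787  0.1066] | top [ 0.6055 -0.0783] size [ 90.5343 113.4029] ang 0.4 | finrect [605.4911 -79.4789] [15.7772 32.7242] 1.9 col [239. 238. 234.] ztop 0.0726
px [336.1935 229.0215] 93 fin [ 0.6043 -0.1288  0.106 ] | top [ 0.6041 -0.13  ] size [113.0145  90.7108] ang 88.1 | finrect [ 604.015  -129.6653] [16.3503 32.7539] 1.9 col [230. 232. 228.] ztop 0.0723
```

View pics/t5z.png

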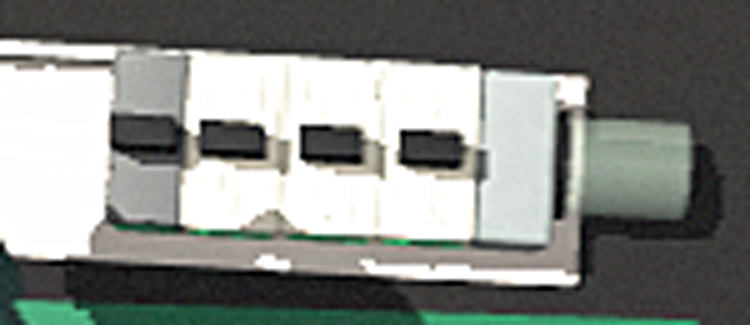

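View pics/g5z.png

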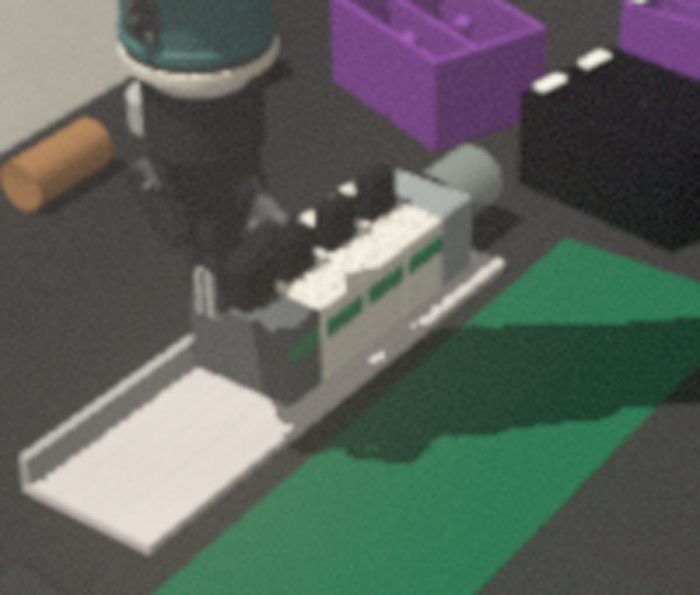

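The row is closed: the fin spacings are 50, 49 and 45 mm, collinear with the rack at -1.4°, and there are no visible gaps. Now I'll refine the box pose and go to the left well's off end. From there I only ever push toward on.

```bash
python3 - <<'E'
from h import *
f=np.load('top0.npz');K,R,t=f['K'],f['R'],f['t']; C=-R.T@t
def ray(u,v,z):
    d=R.T@np.linalg.inv(K)@np.array([u,v,1.]); s=(z-C[2])/d[2]; return C+s*d
B=np.array([0.5135,-0.380]); a=np.radians(-9); bx=np.array([np.cos(a),np.sin(a)]); by=np.array([-np.sin(a),np.cos(a)])
for n,(u,v) in {'L':(390+172/6,220+322/6),'R':(390+318/6,220+260/6)}.items():
    p=ray(u,v,0.067)[:2]-B; print(n,'glint local',p@bx,p@by)
for s in (1,-1):
    piv=B+0.028*s*by; print('pivot',piv,'start',piv-0.050*bx)
E
python3 p.py 0.468 -0.345 0.2 -9
```

```text
L glint local -0.019436527203222725 0.031788517807420834
R glint local 0.018399108057381087 -0.025392188964554474
pivot [ 0.5179 -0.3523] start [ 0.4685 -0.3445]
pivot [ 0.5091 -0.4077] start [ 0.4597 -0.3998]
t 37.52 p [0.5619 0.1144 0.1458] jaw -1.55 y [-0.0003 -0.0007 -1.    ] F [ 0.1298  0.8222 -0.7731] w 0.0002 q [ 0.304   0.5414 -0.7296  1.8109  0.4345  0.9565 -0.6384]
twist 7.45 (rows 2 x 3.73) then shift [ 0.4685 -0.0539 -0.0209] rows 12 each [ 0.039  -0.0045 -0.0017]
```

```bash
python3 -m jog '[[[0,-0.025,-0.01],3.7],[[0,-0.03,-0.011],3.7],[[0.02,0,0],0],[[0.031,0,0],0],[[0.032,0,0],0],[[0.032,0,0],0],[[0.032,0,0],0],[[0.032,0,0],0],[[0.032,0,0],0],[[0.032,0,0],0]]'; python3 -m jog '[[[0.032,0,0],0],[[0.032,0,0],0],[[0.032,0,0],0],[[0.032,0,0],0],[[0.032,0,0],0],[[0.032,0,0],0],[[0.025,0,0],0],[[0,0,0],0],[[0,0,0],0]]'; python3 p.py 0.4685 -0.3435 0.12 -9
```

```text
time_s: 38.35
ee_pos: [0.503, -0.1257, 0.2007]
eef_rot: [-0.46, 0.538, -0.537, 0.46]
force: [1.0, 0.2, -0.4]
width: 0.0002
time_s: 39.1
ee_pos: [0.4691, -0.3397, 0.2002]
eef_rot: [-0.459, 0.538, -0.537, 0.459]
force: [-0.5, 0.4, 0.2]
width: 0.0002
t 39.10 p [ 0.4691 -0.3397  0.2002] jaw -9.06 y [-0.0009  0.001  -1.    ] F [-0.521   0.3538  0.2322] w 0.0002 q [ 1.0475  0.4452 -0.6098  1.7558  0.2906  1.0332  0.1746]
twist -0.06 (rows 1 x -0.06) then shift [0.004  0.0802 0.0001] rows 3 each [0.0013 0.0267 0.    ]
```

Check the row first in case it was knocked.

```bash
python3 m.py t6.png | cut -c1-75; python3 -m jog '[[[0.004,0.03,0],0],[[0,0.03,0],0],[[0,0.02,0],0],[[0,0,0],0],[[0,0,0],0]]'; python3 p.py 0.4685 -0.3435 0.066 -9
```

```text
px [278.5 226. ] 96 fin [0.6075 0.0155 0.1061] | top [ 0.6075 -0.0018] size
px [296.433  227.1031] 97 fin [ 0.6061 -0.0294  0.1062] | top [ 0.6061 -0.0
px [316.1505 227.9677] 93 fin [ 0.6054 -0.0787  0.1063] | top [ 0.6056 -0.0
px [336.1505 228.9677] 93 fin [ 0.6043 -0.1287  0.1064] | top [ 0.6044 -0.1
time_s: 39.57
ee_pos: [0.4692, -0.3408, 0.1209]
eef_rot: [-0.46, 0.538, -0.536, 0.46]
force: [0.6, -0.3, 0.1]
width: 0.0001
t 39.57 p [ 0.4692 -0.3408  0.1209] jaw -8.81 y [-0.001   0.0015 -1.    ] F [ 0.6235 -0.2963  0.0987] w 0.0001 q [ 1.0112  0.5457 -0.5669  1.8127  0.3655  0.8909  0.1226]
twist 0.19 (rows 1 x 0.19) then shift [ 0.0028  0.0549 -0.0002] rows 2 each [ 0.0014  0.0274 -0.0001]
```

```bash
python3 -m jog '[[[0.002,0.015,0],0],[[0,0.02,0],0],[[0,0.01,0],0],[[0,0.009,0],0],[[0,0,0],0],[[0,0,0],0]]'; python3 p.py 0.4685 -0.3435 0.066 -9;  python3 - <<'E'
from h import *
f=snap('side','g6.png')
cv2.imwrite('pics/g6z.png',cv2.resize(np.clip(f['image'][110:250,310:470,::-1].astype(float)*2,0,255).astype(np.uint8),None,fx=4,fy=4,interpolation=cv2.INTER_CUBIC))
E
```

```text
time_s: 40.07
ee_pos: [0.469, -0.3439, 0.0678]
eef_rot: [0.46, -0.537, 0.537, -0.46]
force: [0.3, 0.1, 0.5]
width: -0.0002
t 40.07 p [ 0.469  -0.3439  0.0678] jaw -8.88 y [ 0.0003 -0.0001 -1.    ] F [0.2605 0.1188 0.5285] w -0.0002 q [ 0.9827  0.6211 -0.5265  1.835   0.4207  0.7978  0.0835]
twist 0.12 (rows 1 x 0.12) then shift [-0.0003  0.0018 -0.0006] rows 1 each [-0.0003  0.0018 -0.0006]
```

View pics/g6z.png

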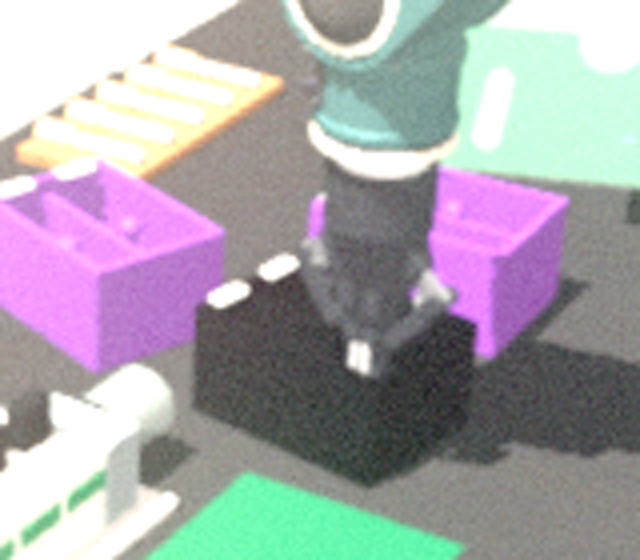

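The fingertips are inside the left well, partly hidden by its left wall at about (360,370). I'll creep toward on.

```bash
python3 -m jog '[[[0,0.001,0.003],0],[[0,0,0],0],[[0,0,0],0]]'; python3 -m jog '[[[0,0,0.003],0],[[0,0,0],0],[[0,0,0],0]]';python3 -m jog '[[[0,0,0.003],0],[[0,0,0],0],[[0,0,0],0]]';python3 -m jog '[[[0,0,0.003],0],[[0,0,0],0],[[0,0,0],0]]'; python3 -m jog '[[[0,0,0.003],0],[[0,0,0],0],[[0,0,0],0]]'
```

```text
time_s: 40.37
ee_pos: [0.4719, -0.3445, 0.0665]
eef_rot: [0.46, -0.537, 0.537, -0.46]
force: [0.8, 0.1, 0.0]
width: -0.0002
time_s: 40.62
ee_pos: [0.4747, -0.3449, 0.0661]
eef_rot: [0.46, -0.537, 0.537, -0.46]
force: [-0.2, 0.8, 0.5]
width: -0.0002
time_s: 40.87
ee_pos: [0.4776, -0.3453, 0.066]
eef_rot: [-0.46, 0.537, -0.537, 0.46]
force: [0.1, -0.1, -0.4]
width: -0.0002
time_s: 41.12
ee_pos: [0.4804, -0.3459, 0.0662]
eef_rot: [-0.46, 0.537, -0.537, 0.46]
force: [-3.8, 1.3, 2.9]
width: -0.0001
time_s: 41.37
ee_pos: [0.483, -0.3464, 0.0669]
eef_rot: [-0.46, 0.537, -0.537, 0.459]
force: [-11.9, 4.8, 20.7]
width: 0.0003
```

The force lines up with the rod, so the fingertip edge is riding on the top of the ball. I'll back off and go lower.

```bash
python3 -m jog '[[[0,0,-0.012],0],[[0,0,-0.004],0],[[0,0,0],0],[[0,0,0],0]]'; python3 -m jog '[[[0,0.005,0],0],[[0,0.005,0],0],[[0,0.004,0],0],[[0,0,0],0],[[0,0,0],0]]'; python3 p.py 0.4685 -0.3435 0.054 -9
```

```text
time_s: 41.7
ee_pos: [0.4678, -0.3439, 0.0661]
eef_rot: [0.46, -0.537, 0.537, -0.46]
force: [0.4, -0.2, -1.2]
width: -0.0002
time_s: 42.12
ee_pos: [0.4684, -0.344, 0.0523]
eef_rot: [0.46, -0.537, 0.538, -0.46]
force: [-0.8, 0.7, 10.4]
width: 0.0003
t 42.12 p [ 0.4684 -0.344   0.0523] jaw -8.88 y [ 0.0009 -0.0006 -1.    ] F [-0.8103  0.7411 10.4195] w 0.0003 q [ 0.9738  0.6429 -0.5137  1.8416  0.437   0.77    0.0714]
twist 0.12 (rows 1 x 0.12) then shift [-0.0005 -0.0017  0.0001] rows 1 each [-0.0005 -0.0017  0.0001]
```

```bash
python3 - <<'E'
from h import *
f=np.load('side0.npz');K,R,t=f['K'],f['R'],f['t']
for z in (0.1522,0.1412,0.13,0.12):
    for x in (0.597,0.612,0.627):
        c=R@np.array([x,0.0989,z])+t; p=K@c/c[2]; print(z,x,p[:2].round(1), ((p[0]-210)*3.5).round(),((p[1]-160)*3.5).round())
E
```

```text
0.1522 0.597 [262.9 235. ] 185.0 263.0
0.1522 0.612 [257.8 233.1] 167.0 256.0
0.1522 0.627 [252.9 231.2] 150.0 249.0
0.1412 0.597 [263.2 239.1] 186.0 277.0
0.1412 0.612 [258.2 237.1] 169.0 270.0
0.1412 0.627 [253.2 235.2] 151.0 263.0
0.13 0.597 [263.5 243.1] 187.0 291.0
0.13 0.612 [258.5 241.1] 170.0 284.0
0.13 0.627 [253.5 239.2] 152.0 277.0
0.12 0.597 [263.7 246.7] 188.0 303.0
0.12 0.612 [258.8 244.7] 171.0 296.0
0.12 0.627 [253.8 242.7] 153.0 290.0
```

```bash
python3 - <<'E'
import cv2
im=cv2.imread('pics/g3.png')[180:260,225:300]
cv2.imwrite('pics/g3y.png',cv2.resize(im,None,fx=7,fy=7,interpolation=cv2.INTER_CUBIC))
E
```

```text
(no output)
```

View pics/g3y.png

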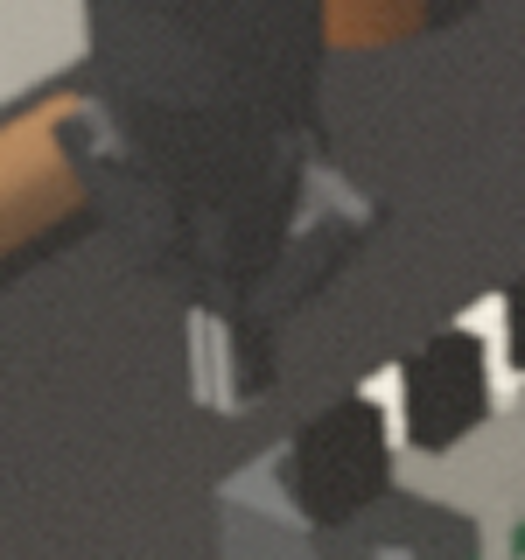

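```bash
python3 -m jog '[[[0,-0.004,0],0],[[0,0,0.005],0],[[0,0,0],0],[[0,0,0],0]]'; python3 p.py 0.4685 -0.3435 0.054 -9; python3 -m jog '[[[0,0.002,0],0],[[0,0,0],0],[[0,0,0],0]]';python3 -m jog '[[[0,0.002,0],0],[[0,0,0],0],[[0,0,0],0]]'
```

```text
time_s: 42.45
ee_pos: [0.4728, -0.3444, 0.0557]
eef_rot: [-0.46, 0.537, -0.537, 0.46]
force: [-0.6, -0.0, -0.8]
width: -0.0002
t 42.45 p [ 0.4728 -0.3444  0.0557] jaw -8.88 y [-0.0002  0.0004 -1.    ] F [-0.6038 -0.0097 -0.7587] w -0.0002 q [ 0.9705  0.6436 -0.5162  1.8298  0.4332  0.7825  0.0723]
twist 0.12 (rows 1 x 0.12) then shift [-0.0002  0.0017 -0.0043] rows 1 each [-0.0002  0.0017 -0.0043]
time_s: 42.7
ee_pos: [0.4723, -0.3445, 0.0537]
eef_rot: [-0.46, 0.537, -0.537, 0.46]
force: [0.8, 0.6, 0.1]
width: 0.0
time_s: 42.95
ee_pos: [0.4724, -0.3445, 0.0519]
eef_rot: [-0.46, 0.537, -0.537, 0.46]
force: [0.1, 0.3, 0.1]
width: 0.0001
```

```bash
python3 -m jog '[[[0,0,0.003],0],[[0,0,0],0]]'; python3 -m jog '[[[0,0,0.003],0],[[0,0,0],0]]'; python3 -m jog '[[[0,0,0.001],0],[[0,0,0],0]]'; python3 -m jog '[[[0,0,0.001],0],[[0,0,0],0]]'; python3 -m jog '[[[0,0,0.001],0],[[0,0,0],0]]'
```

```text
time_s: 43.12
ee_pos: [0.476, -0.345, 0.0522]
eef_rot: [0.46, -0.537, 0.537, -0.46]
force: [0.4, -0.0, 0.5]
width: -0.0002
time_s: 43.28
ee_pos: [0.4788, -0.3455, 0.0521]
eef_rot: [-0.46, 0.537, -0.537, 0.46]
force: [-1.1, -0.8, 0.5]
width: -0.0003
time_s: 43.45
ee_pos: [0.4794, -0.3457, 0.052]
eef_rot: [-0.46, 0.537, -0.537, 0.46]
force: [-1.9, 0.3, 1.5]
width: -0.0001
time_s: 43.62
ee_pos: [0.4805, -0.3458, 0.0521]
eef_rot: [-0.46, 0.537, -0.537, 0.46]
force: [-0.9, -0.7, 1.5]
width: -0.0001
time_s: 43.78
ee_pos: [0.4816, -0.346, 0.0521]
eef_rot: [0.46, -0.537, 0.537, -0.46]
force: [-0.5, -1.2, 2.0]
width: -0.0002
```

It's moving with a light force of about 2 N. I'll continue.

```bash
python3 -m jog '[[[0,0,0.002],0],[[0,0,0],0]]'; python3 -m jog '[[[0,0,0.002],0],[[0,0,0],0]]'; python3 -m jog '[[[0,0,0.002],0],[[0,0,0],0]]'; python3 -m jog '[[[0,0,0.002],0],[[0,0,0],0]]'; python3 -m jog '[[[0,0,0.002],0],[[0,0,0],0]]'
```

```text
time_s: 43.95
ee_pos: [0.4838, -0.3463, 0.0521]
eef_rot: [0.46, -0.537, 0.537, -0.46]
force: [-1.2, -0.6, 1.3]
width: 0.0002
time_s: 44.12
ee_pos: [0.4858, -0.3466, 0.0521]
eef_rot: [0.46, -0.537, 0.537, -0.46]
force: [-1.6, -0.9, 0.7]
width: 0.0001
time_s: 44.28
ee_pos: [0.4877, -0.3469, 0.0521]
eef_rot: [0.46, -0.537, 0.537, -0.46]
force: [-0.3, -0.3, 1.0]
width: -0.0003
time_s: 44.45
ee_pos: [0.4897, -0.3472, 0.0521]
eef_rot: [0.46, -0.537, 0.537, -0.46]
force: [-0.8, 1.0, 1.3]
width: -0.0
time_s: 44.62
ee_pos: [0.4917, -0.3475, 0.0521]
eef_rot: [0.46, -0.537, 0.537, -0.46]
force: [-0.4, 0.1, 0.0]
width: 0.0002
```

```bash
python3 -m jog '[[[0,0,0.002],0],[[0,0,0],0]]'; python3 -m jog '[[[0,0,0.002],0],[[0,0,0],0]]'; python3 -m jog '[[[0,0,0.002],0],[[0,0,0],0]]'; python3 -m jog '[[[0,0,0.002],0],[[0,0,0],0]]'; python3 -m jog '[[[0,0,0.002],0],[[0,0,0],0]]'; python3 -m jog '[[[0,0,0.002],0],[[0,0,0],0],[[0,0,0],0]]'; python3 - <<'E'
from h import *
f=snap('top','t7.png');np.savez('t7.npz',**f)
im=f['image']
cv2.imwrite('pics/t7z.png',cv2.resize(np.clip(im[200:320,370:490,::-1].astype(float)*3,0,255).astype(np.uint8),None,fx=5,fy=5,interpolation=cv2.INTER_CUBIC))
E
```

```text
time_s: 44.78
ee_pos: [0.4936, -0.3478, 0.0521]
eef_rot: [0.46, -0.537, 0.537, -0.46]
force: [-0.2, -0.3, -0.6]
width: -0.0005
time_s: 44.95
ee_pos: [0.4956, -0.3481, 0.0521]
eef_rot: [0.46, -0.537, 0.537, -0.46]
force: [-0.5, 0.1, 0.2]
width: 0.0002
time_s: 45.12
ee_pos: [0.4976, -0.3485, 0.0521]
eef_rot: [0.46, -0.537, 0.537, -0.46]
force: [0.3, -0.0, 0.4]
width: -0.0003
time_s: 45.28
ee_pos: [0.4995, -0.3488, 0.0521]
eef_rot: [0.46, -0.537, 0.537, -0.46]
force: [-0.7, 0.6, -0.6]
width: 0.0001
time_s: 45.45
ee_pos: [0.5015, -0.3491, 0.0521]
eef_rot: [0.46, -0.537, 0.537, -0.46]
force: [-0.1, 0.2, -0.4]
width: 0.0001
time_s: 45.7
ee_pos: [0.5032, -0.3493, 0.0521]
eef_rot: [-0.46, 0.537, -0.537, 0.46]
force: [-0.4, -0.3, -0.6]
width: -0.0001
```

View pics/t7z.png

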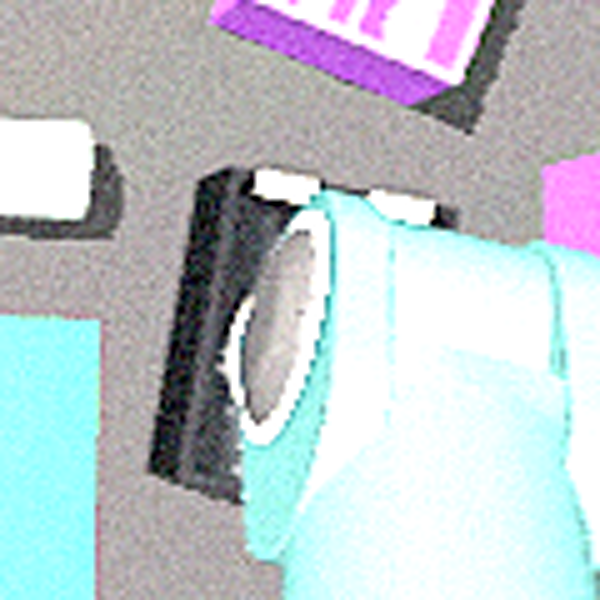

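```bash
python3 -m jog '[[[0,0,0.003],0],[[0,0,0],0]]'; python3 -m jog '[[[0,0,0.002],0],[[0,0,0],0]]'; python3 -m jog '[[[0,0,0.0015],0],[[0,0,0],0]]';python3 -m jog '[[[0,0,0.001],0],[[0,0,0],0]]';python3 -m jog '[[[0,0,0.001],0],[[0,0,0],0]]'
```

```text
time_s: 45.92
ee_pos: [0.5065, -0.3499, 0.0521]
eef_rot: [0.46, -0.537, 0.537, -0.46]
force: [0.7, 0.7, 0.0]
width: -0.0
time_s: 46.08
ee_pos: [0.5084, -0.3502, 0.0521]
eef_rot: [0.46, -0.537, 0.537, -0.46]
force: [0.4, -0.1, -0.2]
width: 0.0
time_s: 46.25
ee_pos: [0.5098, -0.3504, 0.0521]
eef_rot: [0.46, -0.537, 0.537, -0.46]
force: [-0.5, -0.3, -0.5]
width: -0.0002
time_s: 46.42
ee_pos: [0.5107, -0.3505, 0.0521]
eef_rot: [-0.46, 0.537, -0.537, 0.46]
force: [0.4, 0.9, 0.0]
width: -0.0002
time_s: 46.58
ee_pos: [0.5117, -0.3507, 0.0521]
eef_rot: [-0.46, 0.537, -0.537, 0.46]
force: [-0.6, 0.1, 0.2]
width: 0.0001
```

The finger passed the hinge line with no resistance, so the left lever has fallen to on. Now I'll leave, look, and move to the right well.

```bash
python3 -m jog '[[[0,0,-0.006],0],[[0,-0.02,0],0],[[0,-0.03,0],0],[[0,-0.03,0],0],[[0,-0.03,0],0],[[0.0275,0,-0.02],0],[[0.028,0,-0.015],0],[[0,0,0],0],[[0,0,0],0],[[0,0,0],0]]'; python3 m.py t8.png | cut -c1-75;  python3 - <<'E'
from h import *
f=snap('side','g8.png')
cv2.imwrite('pics/g8z.png',cv2.resize(np.clip(f['image'][110:250,310:470,::-1].astype(float)*3,0,255).astype(np.uint8),None,fx=4,fy=4,interpolation=cv2.INTER_CUBIC))
E
python3 p.py 0.4647 -0.3975 0.12 -9
```

```text
time_s: 47.42
ee_pos: [0.4622, -0.3989, 0.1619]
eef_rot: [-0.46, 0.537, -0.537, 0.46]
force: [0.5, 1.0, -0.2]
width: 0.0001
px [278.5 226. ] 96 fin [0.6075 0.0155 0.106 ] | top [ 0.6072 -0.0017] size
px [296.4796 227.1429] 98 fin [ 0.606  -0.0295  0.1059] | top [ 0.6061 -0.0
px [316.2128 228.0106] 94 fin [ 0.6053 -0.0788  0.1064] | top [ 0.6052 -0.0
px [336.1505 228.9677] 93 fin [ 0.6043 -0.1287  0.1066] | top [ 0.6046 -0.1
t 47.52 p [ 0.4629 -0.3982  0.162 ] jaw -8.82 y [ 0.      0.0005 -1.    ] F [ 0.5084  0.1071 -0.0488] w 0.0002 q [ 1.0847  0.5397 -0.5705  1.7078  0.337   0.9938  0.2386]
twist 0.18 (rows 1 x 0.18) then shift [-0.001   0.042   0.0016] rows 2 each [-0.0005  0.021   0.0008]
```

View pics/g8z.png

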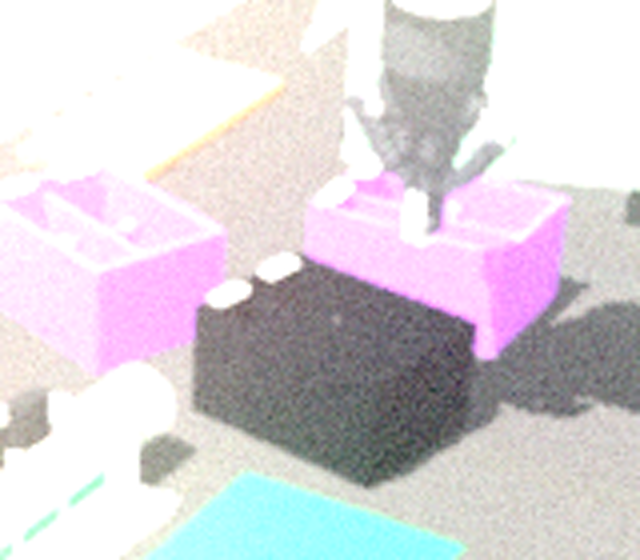

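The row is intact and the fingers are above the right well's off end. I'll descend.

```bash
python3 -m jog '[[[-0.001,0.03,0.004],0],[[0,0.03,0],0],[[0,0.025,0],0],[[0,0.014,0],0],[[0,0.01,0],0],[[0,0,0],0],[[0,0,0],0]]'; python3 -m jog '[[[0,0,0.003],0],[[0,0,0],0]]'; python3 -m jog '[[[0,0,0.002],0],[[0,0,0],0]]'; python3 -m jog '[[[0,0,0.002],0],[[0,0,0],0]]';python3 -m jog '[[[0,0,0.002],0],[[0,0,0],0]]'
```

```text
time_s: 48.1
ee_pos: [0.4671, -0.3987, 0.0537]
eef_rot: [0.46, -0.537, 0.537, -0.46]
force: [0.5, -0.2, -0.2]
width: -0.0003
time_s: 48.27
ee_pos: [0.4707, -0.3997, 0.0545]
eef_rot: [0.46, -0.536, 0.538, -0.46]
force: [0.8, -0.4, 0.0]
width: 0.0001
time_s: 48.43
ee_pos: [0.4721, -0.3998, 0.0538]
eef_rot: [0.46, -0.537, 0.538, -0.46]
force: [0.3, 0.3, 0.1]
width: 0.0003
time_s: 48.6
ee_pos: [0.4738, -0.4, 0.0533]
eef_rot: [0.46, -0.537, 0.537, -0.46]
force: [-0.4, -0.3, -0.0]
width: -0.0005
time_s: 48.77
ee_pos: [0.4758, -0.4002, 0.0531]
eef_rot: [0.46, -0.537, 0.537, -0.46]
force: [-0.8, 0.7, -0.1]
width: -0.0004
```

```bash
python3 -m jog '[[[0,0,0.002],0],[[0,0,0.002],0],[[0,0,0],0]]'; python3 -m jog '[[[0,0,0.002],0],[[0,0,0.002],0],[[0,0,0],0]]'; python3 -m jog '[[[0,0,0.002],0],[[0,0,0.002],0],[[0,0,0],0]]'; python3 -m jog '[[[0,0,0.002],0],[[0,0,0.002],0],[[0,0,0],0]]';python3 -m jog '[[[0,0,0.002],0],[[0,0,0.002],0],[[0,0,0],0]]'; python3 -m jog '[[[0,0,0.002],0],[[0,0,0.002],0],[[0,0,0],0]]'
```

```text
time_s: 49.02
ee_pos: [0.4799, -0.4008, 0.0531]
eef_rot: [0.46, -0.537, 0.537, -0.46]
force: [0.6, -0.1, 0.2]
width: -0.0001
time_s: 49.27
ee_pos: [0.4838, -0.4014, 0.0531]
eef_rot: [0.46, -0.537, 0.537, -0.46]
force: [-0.7, -0.4, 0.1]
width: 0.0001
time_s: 49.52
ee_pos: [0.4878, -0.402, 0.0531]
eef_rot: [0.46, -0.537, 0.537, -0.46]
force: [-0.0, 0.1, 0.8]
width: 0.0003
time_s: 49.77
ee_pos: [0.4917, -0.4027, 0.0531]
eef_rot: [0.46, -0.537, 0.537, -0.46]
force: [0.1, 1.1, -0.0]
width: 0.0004
time_s: 50.02
ee_pos: [0.4956, -0.4033, 0.0531]
eef_rot: [0.46, -0.537, 0.537, -0.46]
force: [0.3, 0.3, 0.2]
width: -0.0002
time_s: 50.27
ee_pos: [0.4996, -0.4039, 0.0531]
eef_rot: [0.46, -0.537, 0.537, -0.46]
force: [0.2, 0.3, 0.0]
width: -0.0001
```

```bash
for i in 1 ; do python3 -m jog '[[[0,0,0.0015],0],[[0,0,0],0]]'; python3 -m jog '[[[0,0,0.001],0],[[0,0,0],0]]'; python3 -m jog '[[[0,0,0.001],0],[[0,0,0],0]]'; python3 -m jog '[[[0,0,0.001],0],[[0,0,0],0]]'; python3 -m jog '[[[0,0,0.001],0],[[0,0,0],0]]'; done | grep -E 'ee_pos|force'
```

```text
ee_pos: [0.5009, -0.4041, 0.0531]
force: [0.6, -0.6, -0.5]
ee_pos: [0.5018, -0.4043, 0.0531]
force: [-0.3, 0.1, -0.1]
ee_pos: [0.5027, -0.4045, 0.0531]
force: [0.4, -0.6, -0.1]
ee_pos: [0.5037, -0.4046, 0.0531]
force: [-0.0, -0.6, -0.4]
ee_pos: [0.5048, -0.4048, 0.0531]
force: [0.8, -0.0, -0.1]
```

```bash
python3 -m jog '[[[0,0,0.001],0],[[0,0,0],0]]'| grep -E 'ee_pos|force'; python3 -m jog '[[[0,0,0.001],0],[[0,0,0],0]]'| grep -E 'ee_pos|force'; python3 -m jog '[[[0,0,0.001],0],[[0,0,0],0]]'| grep -E 'ee_pos|force'; python3 -m jog '[[[0,0,0.001],0],[[0,0,0],0]]' | grep -E 'ee_pos|force'
```

```text
ee_pos: [0.5055, -0.4049, 0.053]
force: [-1.3, -0.3, 0.3]
ee_pos: [0.5058, -0.405, 0.0528]
force: [-5.0, 1.0, 2.9]
ee_pos: [0.5061, -0.4051, 0.0527]
force: [-11.2, 3.2, 5.8]
ee_pos: [0.5063, -0.4051, 0.0526]
force: [-16.1, 5.0, 9.8]
```

The right lever was felt at the on stop, which confirms it is on. I pushed further than needed there (19.5 N at the wrist), so I'll back off at once.

```bash
python3 -m jog '[[[0,0,-0.008],0],[[0,0,-0.006],0],[[0,0,0],0]]'; python3 -m jog '[[[0,-0.02,0],0],[[0,-0.03,0],0],[[0,-0.03,0],0],[[0,-0.03,0],0],[[0.01,-0.03,-0.03],0],[[0.025,0,-0.028],0],[[0.03,0,-0.028],0],[[0.03,0,-0.028],0],[[0.03,0,-0.028],0],[[0.03,0,-0.028],0]]'; python3 -m jog '[[[0.03,0,-0.01],0],[[0.03,0,-0.01],0],[[0,0,0],0],[[0,0,0],0],[[0,0,0],0]]'; python3 m.py t9.png | cut -c1-75;  python3 - <<'E'
from h import *
f=bot.grab_frame('top');im=f['image']
cv2.imwrite('pics/t9f.png',im[:,:,::-1])
cv2.imwrite('pics/t9z.png',cv2.resize(np.clip(im[220:320,390:480,::-1].astype(float)*3,0,255).astype(np.uint8),None,fx=6,fy=6,interpolation=cv2.INTER_CUBIC))
E
```

```text
time_s: 52.02
ee_pos: [0.4936, -0.4034, 0.053]
eef_rot: [-0.46, 0.537, -0.537, 0.459]
force: [-0.0, 0.5, -0.0]
width: 0.0001
time_s: 52.85
ee_pos: [0.3026, -0.5309, 0.1922]
eef_rot: [0.46, -0.537, 0.538, -0.46]
force: [1.0, -0.3, 0.8]
width: 0.0
time_s: 53.27
ee_pos: [0.2757, -0.5856, 0.1917]
eef_rot: [0.46, -0.537, 0.537, -0.46]
force: [0.7, 1.1, -0.4]
width: 0.0
px [278.4316 225.9895] 95 fin [0.6076 0.0157 0.1057] | top [ 0.6072 -0.0019
px [296.375  227.0625] 96 fin [ 0.6062 -0.0293  0.1063] | top [ 0.6062 -0.0
px [316.2234 227.9681] 94 fin [ 0.6053 -0.0789  0.1065] | top [ 0.6057 -0.0
px [336.1935 228.957 ] 93 fin [ 0.6044 -0.1288  0.1066] | top [ 0.6047 -0.1
```

View pics/t9z.png

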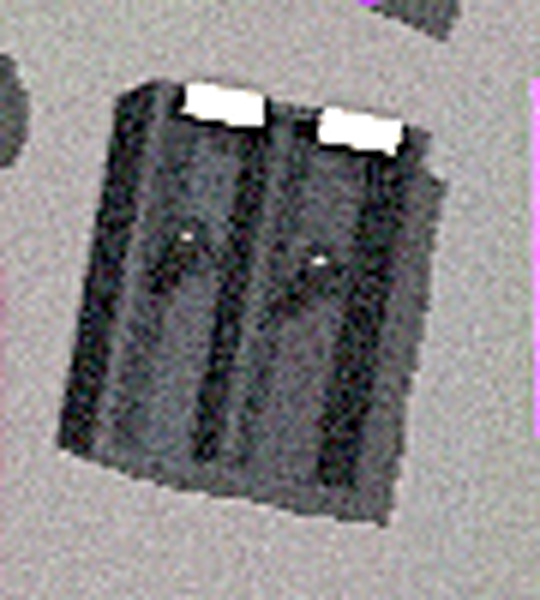

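View pics/t9f.png

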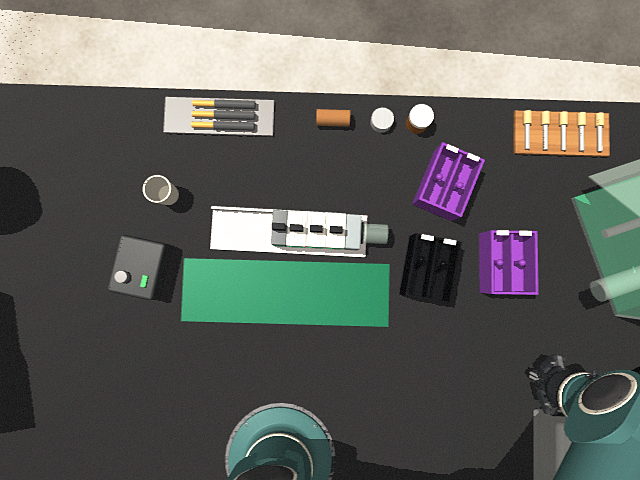

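```bash
for i in 1 2 3 4 5 6; do python3 -m jog '[[[0,0,0],0],[[0,0,0],0],[[0,0,0],0],[[0,0,0],0],[[0,0,0],0],[[0,0,0],0],[[0,0,0],0],[[0,0,0],0],[[0,0,0],0],[[0,0,0],0]]' >/dev/null; done; python3 m.py t10.png | cut -c1-75; python3 - <<'E'
from h import *
a=cv2.imread('pics/t10.png')[200:265,250:400]
f=snap('side','g10.png'); b=f['image'][180:300,250:390,::-1]
cv2.imwrite('pics/t10z.png',cv2.resize(a,None,fx=5,fy=5,interpolation=cv2.INTER_CUBIC))
cv2.imwrite('pics/g10z.png',cv2.resize(b,None,fx=5,fy=5,interpolation=cv2.INTER_CUBIC))
E
```

```text
px [278.5 226. ] 96 fin [0.6075 0.0155 0.1061] | top [ 0.6071 -0.0018] size
px [296.4124 227.1134] 97 fin [ 0.606  -0.0294  0.1063] | top [ 0.606  -0.0
px [316.2234 227.9681] 94 fin [ 0.6053 -0.0789  0.1067] | top [ 0.6057 -0.0
px [336.2234 228.9681] 94 fin [ 0.6043 -0.1289  0.1065] | top [ 0.6045 -0.1
```

View pics/t10z.png

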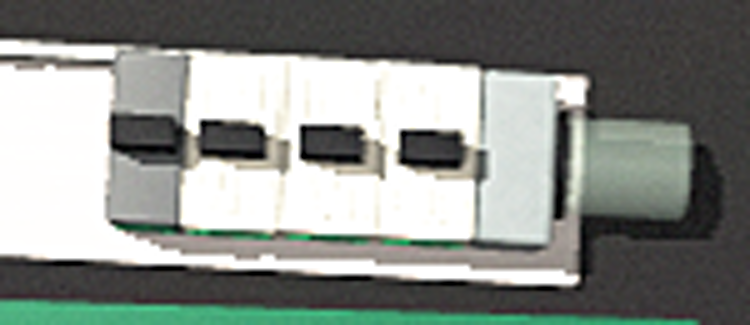

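View pics/g10z.png

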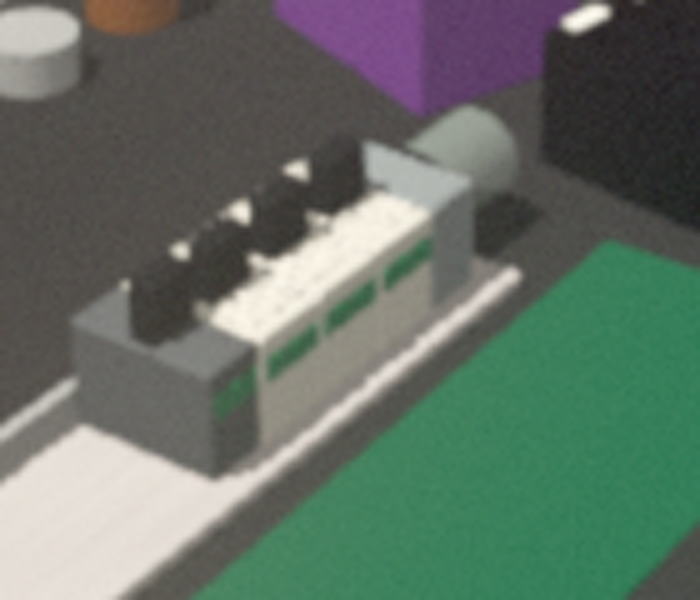

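Both views show a flush row with no gaps, stripes to the front, and both lever glints on the on side. I'm handing the job in.

```bash
python3 - <<'E'
from h import *
o=bot.get_obs(); print(o['time_s'],o['ee_pos'],o['force']); print(bot.job_done())
E
```

```text
58.4667 [ 0.2751 -0.586   0.1917] [ 0.3335  0.132  -0.9605]
the job is handed in; nothing more can be done
None
```

The row is closed and both fan levers are on, and I handed the job in at about 58 s. However, I pressed too hard on both levers, and the left push may count as forcing it.

- **Row:** Three white cassettes were present. I stood them on the rack with their green stripes to the front and closed the row with the end block. Gripping left gaps because the fin slid between the pads, so I pushed the whole row from the left until it stopped hard against the head (about 22 N).
- **Row checks:** In the last pictures the fins are 50, 49.5 and 45 mm apart, which matches a closed row. They lie in line with the fence to about 1 mm. No gaps are visible, and the end block is within about 1° of square. I saw no knock during the run.
- **Left lever:** It was off, and I threw it to on. My first push was too high and jammed on top of the ball. The wrist read about 24 N for a moment, some of it downward, and the limit on a lever is 20 N. I backed off and threw it from lower down with about 2 N.
- **Right lever:** It was already on. I felt it at its on stop and left it there, but let the force rise to about 19.5 N at the wrist before backing off.
- **Last look:** Both ball glints are on the on side. The motor unit, the pot and the purple boxes show no movement in the pictures. The arm was standing clear of everything.

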